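# Stack a test cell on its pallet tray and slide it across onto the instrument stage

## Task

Build the test cell in the pin pocket of the tray on the stand: the cell body first, then every spacer frame that is there, the cover plate on top, all lying flat and square between the pins. Then, with the latch arm swung clear of the way, slide the loaded tray by its fin across the open gap onto the instrument stage, without lifting or tipping it or letting its nose sag into the gap, until it is fully home against the stop bar, and swing the latch fully shut behind it. Leave the bottles and beakers where they are.

Things in the scene. Friction and masses are not known exactly. Their poses are not given: they have to be found in the camera images.
- tray: Aluminium tray 100 (x) x 160 (y) x 8 (z) mm, 0.4 kg, lying on the stand. Origin: centre of its underside; +y points to its leading edge, towards the stage. Six fixed pins (10 mm thick, 63 mm high, last 7 mm tapered) outline its pocket; a black fin, its handle, stands at the trailing (-y) end. Loaded, its centre of mass is about 10 to 15 mm ahead of the origin.
- tray_pocket (a point): Centre of the pocket, on the tray's top face at tray (0, +24, 8) mm, axes as the tray's. It takes 50 x 80 mm parts flat, long side along y, with 1.5 mm clearance on each side. Pins, from this point: two on each long side at x = +-31.5, y = +-24 mm; one at each end at x = 0, y = +-46.5 mm. Between the two pins of a long side 38 mm are free for a finger.
- tray_handle (a point): Centre of the fin handle, half-way up: 10 (x) x 28 (y) mm, 42 mm high above the tray's top face, i.e. this point is 21 mm above the tray's top, at tray (0, -58, 29) mm. Axes as the tray's.
- tray_nose (a point): Middle of the leading lower edge of the tray, at tray (0, +80, 0) mm.
- stand: Fixed transfer stand, top 120 (x) x 180 (y) mm at 40 mm above the worktop. Origin on the worktop under its centre; +y points to the stage.
- stage: Fixed instrument stage beyond an open gap of 35 to 55 mm, same yaw as the stand, up to 4 mm aside. Origin on the worktop; flat top 38.5 mm up (1.5 mm below the stand's), y = -100 to +100, x = -55 to +55 mm, near (-y) edge bevelled. A dark stop bar, 22 mm high, crosses its far end, face at y = +90 mm: a tray fully home has its origin at stage (0, +10) mm.
- latch (a joint): Latch arm turning about the vertical on the stage, rad, from -0.4 to 1.57: at 0 the arm points along stage -y and just clears the tray's way (-0.2 clears it well); starts part shut, 0.8 to 1.25, in the tray's way; 1.57 (shut) = arm points along stage +x, 4 mm behind the trailing edge of a tray that is home; a tray not home blocks it. Friction of about 0.05 N m: it stays where it is left.
- latch_pivot (a point): Latch hinge axis at stage top height, at stage (-62, -81, 38.5) mm; axes as the stage's.
- latch_knob (a point): Centre, half-way up, of the upright round black post on the latch arm, 14 mm thick, 40 mm tall, 40 mm from the hinge axis; post from 9 to 49 mm above the stage's top. The arm under it is 9 mm thick, 14 mm wide.
- trunking_face (a point): Point, fixed in the room, on the front face of the solid cable trunking along the wall behind and to the right; the upright face runs through it along the horizontal direction (0.50, 0.87, 0), from 220 to 370 mm above the worktop. Keep the wrist and gripper clear of it, also when first coming in from the right.
- cell_body_centre (a point): Base block of the cell: solid aluminium block, 50 (x) x 80 (y) x 22 (z) mm, about 0.22 kg, with a dark disc on top. The point is its centre, half-way up; y along the long side, z up.
- cell_cover_centre (a point): Cell cover: steel plate, 50 (x) x 80 (y) x 10 (z) mm, about 0.12 kg, with a round window and four bolt heads standing up to 4 mm on its top. The point is the centre of the plate, half-way up its 10 mm; y along the long side, z up.
- spacer_1_centre (a point): Open rectangular spacer frame, 50 (x) x 80 (y) x 10 (z) mm, walls 9 mm (long sides) and 12 mm (ends), about 0.05 kg. The point is its centre, half-way up; x along the short side, y along the long side, z up. One to three are present (absent: None), all alike, in any order.
- spacer_2_centre (a point): Open rectangular spacer frame, 50 (x) x 80 (y) x 10 (z) mm, walls 9 mm (long sides) and 12 mm (ends), about 0.05 kg. The point is its centre, half-way up; x along the short side, y along the long side, z up. One to three are present (absent: None), all alike, in any order.
- spacer_3_centre (a point): Open rectangular spacer frame, 50 (x) x 80 (y) x 10 (z) mm, walls 9 mm (long sides) and 12 mm (ends), about 0.05 kg. The point is its centre, half-way up; x along the short side, y along the long side, z up. One to three are present (absent: None), all alike, in any order.
- beaker_100: small glass beaker, 52 mm across, 68 mm high; bystander; origin at the centre of its underside.
- beaker_250: glass beaker, 71 mm across, 92 mm high; bystander; origin at the centre of its underside.
- bottle_amber: amber bottle, 60 mm across, 102 mm high; bystander; origin at the centre of its underside.
- wash_bottle: white wash bottle with a bent spout, 205 mm high; bystander; origin at the centre of its underside.

How it is judged:
On the way, in this order (a step that is already met when the one before it is completed fails the run):
1. the whole cell is stacked in the pocket of the tray, with the tray still on the stand (horizontal distance between each of cell_body_centre, spacer_1_centre, spacer_2_centre, spacer_3_centre, cell_cover_centre and tray_pocket below 0.0045 m and angle between the y axis of each of cell_body_centre, spacer_1_centre, spacer_2_centre, spacer_3_centre, cell_cover_centre and the y axis of tray, either way round below 0.09 rad and angle between each of cell_body_centre, spacer_1_centre, spacer_2_centre, spacer_3_centre, cell_cover_centre's own z axis and vertical below 0.06 rad and z of cell_body_centre in the frame of tray below 0.022 m and z of spacer_1_centre in the frame of tray between 0.032 and 0.059 m and z of spacer_2_centre in the frame of tray between 0.032 and 0.059 m and z of spacer_3_centre in the frame of tray between 0.032 and 0.059 m and z of cell_cover_centre in the frame of spacer_1_centre above 0.006 m and z of cell_cover_centre in the frame of spacer_2_centre above 0.006 m and z of cell_cover_centre in the frame of spacer_3_centre above 0.006 m and z of cell_cover_centre in the frame of tray between 0.041 and 0.069 m and y of tray in the frame of stand below 0.03 m), for 0.2 s.
2. the loaded tray bridges the gap, level (y of tray in the frame of stand between 0.085 and 0.16 m and angle between tray's own z axis and vertical below 0.05 rad and z of cell_cover_centre in the frame of tray below 0.069 m), for 0.1 s.
3. the tray is home against the stop (y of tray in the frame of stage above 0.005 m and x of tray in the frame of stage between -0.012 and 0.012 m and angle between the y axis of tray and the y axis of stage, either way round below 0.05 rad and angle between tray's own z axis and vertical below 0.03 rad), for 0.2 s.
At the end, for the whole second after the job is handed in: Parts in the pocket in order body, spacers, cover, within 4.5 mm of its centre, square to 0.09 rad, flat to 0.06 rad; tray on the stage within 5 mm of the stop, 12 mm of the centre line, 0.05 rad of square; latch beyond 1.4 rad; all at rest, let go (all of step 3 and horizontal distance between each of cell_body_centre, spacer_1_centre, spacer_2_centre, spacer_3_centre, cell_cover_centre and tray_pocket below 0.0045 m and angle between the y axis of each of cell_body_centre, spacer_1_centre, spacer_2_centre, spacer_3_centre, cell_cover_centre and the y axis of tray, either way round below 0.09 rad and angle between each of cell_body_centre, spacer_1_centre, spacer_2_centre, spacer_3_centre, cell_cover_centre's own z axis and vertical below 0.06 rad and z of cell_body_centre in the frame of tray below 0.022 m and z of spacer_1_centre in the frame of tray between 0.032 and 0.059 m and z of spacer_2_centre in the frame of tray between 0.032 and 0.059 m and z of spacer_3_centre in the frame of tray between 0.032 and 0.059 m and z of cell_cover_centre in the frame of spacer_1_centre above 0.006 m and z of cell_cover_centre in the frame of spacer_2_centre above 0.006 m and z of cell_cover_centre in the frame of spacer_3_centre above 0.006 m and z of cell_cover_centre in the frame of tray between 0.041 and 0.069 m and value of joint latch above 1.4 rad and linear speed of tray below 0.01 m/s); the robot touches nothing.
It fails at once if the tray is lifted (more than 10 mm above the stand's top) (z of tray in the frame of stand above 0.05 m).
It fails at once if the tray tips by more than 0.08 rad, or its nose sags more than 7 mm below the stand's top (angle between tray's own z axis and vertical above 0.08 rad or z of tray_nose in the frame of stand below 0.033 m).
It fails at once if a bystander is moved more than 30 mm (distance of any of beaker_100, beaker_250, bottle_amber, wash_bottle from where it was at the start of the episode above 0.03 m).
Of spacer_1, spacer_2, spacer_3 only 1 to 3 are there at a start; the rules pass over those that are not, and their reading is None.
At some moment in a run one of cell_body, cell_cover may be knocked a few centimetres aside while the robot is not near it.
Once in a run the grip may slacken for a moment while it holds something.
It also fails if it takes over 210 s, if anything falls off the work surface, if the arm or the gripper's body presses on something with over 40 N, if the wrist force passes 120 N, or if a joint passes its speed limit or range.

## Robot

A 7-joint arm with a two-finger parallel gripper is mounted at the origin on the work surface; the furniture and walls round the work are solid. World frame = base frame: x ahead of the robot, y to its left, z up, the work surface at z = 0. Lengths are in m, angles in rad, forces in N, time in s.
With the tool pointing down it reaches from about 0.35 to 0.9 m from the base axis. Payload 19.9 kg.
Tool frame: the origin (TCP) lies at the very end of the fingers, on their centre line; the grasp point (between the pads) lies 19 mm behind it (robot.grasp_offset is the distance from the TCP to the grasp point, in m); z points along the fingers, y is the line along which they close (so a half turn about z gives the same grasp; the last joint's range is limited). The gripper opens to 85 mm and grips with 20 to 120 N. Pads are 22 mm wide; open, the fingers measure 114 mm over their backs; the gripper's body (76 mm by 85 mm) begins 54 mm behind the grasp point. The pads swing forward as they close: fully open they stand 13 mm farther back than shut.
Start: joints at [1.085, 0.417, -0.01, 1.614, 0.005, 1.111, -0.053], TCP at [0.268, -0.564, 0.231] pointing down, gripper open.
Joint ranges: [-2.81, 2.81], [-0.39, 2.02], [-1.27, 1.25], [0.06, 2.57], [-1.19, 4.33], [0.19, 2], [-2.82, 2.82]. Speed limits (rad/s): [1.89, 1.89, 2.39, 2.39, 3.01, 3.01, 3.01].

## Interface

Orientations are given as a rotation vector (axis times angle).
In Python, from bench import robot gives the robot as it stands.
- The arm moves only by the tool servo_tool, never from a script. Its argument "moves" is one flat list of numbers, 7 for each row, row after row: the closure, from 0 (fully open) to 1 (shut), then the shift along the tool's x, y, z in m, then the turn, a rotation vector about the tool's x, y, z in rad. A call has 1 to 10 rows; each row shifts and turns the commanded pose from where the row before left it, along the tool's axes as they then stand; what a row does not reach is not made up. A row lasts 1/10 s, in which the tool goes at most 50 mm and 8.59 degrees, less where a joint would pass 70% of its speed; a pose out of reach is approached as far as the arm can. A call with a gripper value outside its range is refused whole. The fingers move at their own pace and stop on an object; "newtons" is the grip in N (left out, the last holds). Time passes only in rows, so rows that do not move let the fingers close. It gives the time, the measured TCP pose, the force, the opening and the grip force at its end, in the units of the state.
- robot.state(): the state, without advancing time (a new reading comes with each control period).
- robot.get_image(name): name is "side" or "top" or "wrist"; returns the picture (400x640x3 uint8, blue, green, red); there is no depth.
- robot.camera_params(name): a dict with "K" (3x3 intrinsics, pixels), "pose" (4x4, takes a point from camera to world coordinates). Camera axes: x right, y up, looking along -z (the intrinsics and any distortion apply to the point x, -y, -z); pixel columns grow to the right and rows downward; lengths in m; the calibration is good to about 2 mm. The wrist camera is an equidistant fisheye: a pixel r from the principal point sees the ray r / f radians off the axis. A picture is of the moment at which its call begins: read the wrist's pose just before it. camera_params takes no time and is no camera call; for the wrist camera it gives the pose at the moment of the call.
- robot.job_done(): hands the job in; it is judged then, once.
The state is a dict: "clock": time; "joints": joint angles; "dq": joint speeds; "joint_efforts": joint torques, N m; "tcp_pos": TCP position; "tool_rot": TCP orientation; "ft_force": force on the tool from outside, world axes, zero at the start; "moment": the same for the moment, N m; "finger_gap": finger opening in m; "finger_force": force on a finger pad.
Only numpy, scipy, OpenCV 4.12 (cv2) and the standard library are available. Lean on these libraries where they do the work, as an engineer would, in place of code of your own. Each camera call takes 0.05 s, during which the arm holds its last target. There are 200 camera calls.

## Working session

There is one attempt and no reset: what is moved stays moved. The work goes in short steps, Python scripts to look and compute and a tool call to move; the robot and the scene stay as the last step left them, time stands still between calls to the robot, and variables do not carry over. Pictures are saved under pics/ and viewed, at most 14 in all, crops included, and the job is handed in when it is done.

Besides the shell and the picture viewer there is one more tool, called in YAML: its name, and indented under it one key for each argument. servo_tool: Moves the arm, as the interface text tells. Its arguments: {"type":"object","properties":{"moves":{"type":"array","items":{"type":"number"}},"newtons":{"type":"number"}},"required":["moves"]}

```bash
ls; mkdir -p pics
python3 - <<'E'
from bench import robot
import cv2,numpy as np
np.set_printoptions(precision=4,suppress=True)
s=robot.state();print(s)
for n in("side","top"):
    im=robot.get_image(n);cv2.imwrite(f"pics/{n}0.png",im)
    p=robot.camera_params(n);print(n,p)
p=robot.camera_params("wrist");print(p);cv2.imwrite("pics/wrist0.png",robot.get_image("wrist"))
E
```

```text
pics
{'clock': 0.0, 'joints': array([ 1.0855,  0.418 , -0.0103,  1.6142,  0.0047,  1.1107, -0.053 ]), 'dq': array([ 0.0004, -0.0006, -0.0025,  0.0007, -0.0007, -0.0004,  0.0015]), 'joint_efforts': array([ -0.0008, -86.4455,   0.6787, -43.4898,   0.0191,   0.0075,
         0.0001]), 'tcp_pos': array([ 0.2682, -0.5641,  0.2307]), 'tool_rot': array([-3.0634, -0.6912,  0.0005]), 'ft_force': array([-0.1102,  0.1015, -0.0875]), 'moment': array([-0.0112,  0.0484,  0.0136]), 'finger_force': 0.0, 'finger_gap': 0.08535183616861361}
side {'K': array([[520.8193,   0.    , 314.2797],
       [  0.    , 520.8193, 195.2153],
       [  0.    ,   0.    ,   1.    ]]), 'pose': array([[-0.982 ,  0.1582, -0.1036,  0.3219],
       [-0.1886, -0.8591,  0.4758,  0.7502],
       [-0.0137,  0.4867,  0.8734,  1.4851],
       [ 0.    ,  0.    ,  0.    ,  1.    ]])}
top {'K': array([[463.7967,   0.    , 320.7061],
       [  0.    , 463.7967, 203.989 ],
       [  0.    ,   0.    ,   1.    ]]), 'pose': array([[ 0.0002,  0.9874, -0.1585,  0.2912],
       [-0.9999,  0.0027,  0.0156,  0.0447],
       [ 0.0159,  0.1584,  0.9872,  1.4706],
       [ 0.    ,  0.    ,  0.    ,  1.    ]])}
{'K': array([[309.7069,   0.    , 324.4678],
       [  0.    , 309.7069, 201.241 ],
       [  0.    ,   0.    ,   1.    ]]), 'pose': array([[ 0.43  ,  0.8584,  0.2798,  0.3392],
       [-0.9028,  0.4089,  0.1332, -0.5296],
       [-0.    , -0.3099,  0.9508,  0.3749],
       [ 0.    ,  0.    ,  0.    ,  1.    ]])}
```

View pics/top0.png

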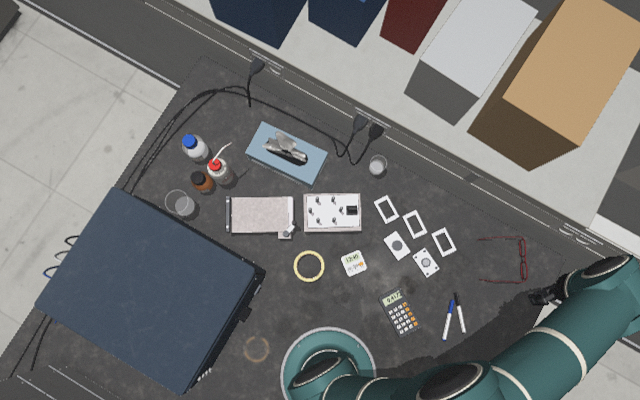

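View pics/side0.png

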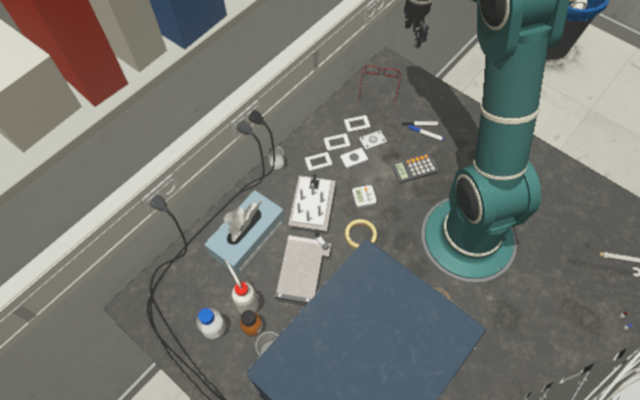

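```bash
cat > h.py <<'E'
from bench import robot
import cv2,numpy as np
from scipy.spatial.transform import Rotation as R
np.set_printoptions(precision=4,suppress=True)
def ray(p,uv,fish=False):
    K=p["K"];a=(uv[0]-K[0,2])/K[0,0];b=(uv[1]-K[1,2])/K[1,1]
    if fish:
        r=np.hypot(a,b);s=np.sin(r)/max(r,1e-9);d=np.array([a*s,-b*s,-np.cos(r)])
    else: d=np.array([a,-b,-1.])
    P=p["pose"];d=P[:3,:3]@d;return P[:3,3],d/np.linalg.norm(d)
def onz(p,uv,z,fish=False):
    o,d=ray(p,uv,fish);return o+d*(z-o[2])/d[2]
def proj(p,X,fish=False):
    P=p["pose"];c=P[:3,:3].T@(np.asarray(X)-P[:3,3]);x,y,z=c[0],-c[1],-c[2];K=p["K"]
    if fish:
        r=np.hypot(x,y);t=np.arctan2(r,z);k=t/max(r,1e-9)
    else:k=1/z
    return np.array([K[0,2]+K[0,0]*x*k,K[1,2]+K[1,1]*y*k])
def tri(rays):
    A=np.zeros((3,3));b=np.zeros(3)
    for o,d in rays:
        M=np.eye(3)-np.outer(d,d);A+=M;b+=M@o
    return np.linalg.solve(A,b)
E
python3 - <<'E'
from h import *
p=robot.camera_params("top")
im=cv2.imread("pics/top0.png")
cv2.imwrite("pics/top0z.png",cv2.resize(im[130:290,210:470],None,fx=3,fy=3,interpolation=cv2.INTER_CUBIC))
for n,uv,z in[("tray",(332,212),.048),("stage",(260,215),.0385),("f1",(387,209),.01),("f2",(414,224),.01),("f3",(443,242),.01),("A",(397,246),.02),("B",(426,262),.01),("beak",(377,166),.05)]:print(n,onz(p,uv,z))
for z in(.22,.37):print([onz(p,u,z) for u in((340,132),(470,190),(200,65),(600,245))])
E
```

```text
tray [ 0.4945 -0.0129  0.048 ]
stage [0.4859 0.2108 0.0385]
f1 [ 0.51   -0.1901  0.01  ]
f2 [ 0.4621 -0.275   0.01  ]
f3 [ 0.405  -0.3652  0.01  ]
A [ 0.3915 -0.2172  0.02  ]
B [ 0.3422 -0.309   0.01  ]
beak [ 0.6409 -0.1552  0.05  ]
[array([ 0.6965, -0.0292,  0.22  ]), array([ 0.5322, -0.3871,  0.22  ]), array([0.8931, 0.3698, 0.22  ]), array([ 0.3811, -0.7346,  0.22  ])]
[array([ 0.6479, -0.0203,  0.37  ]), array([ 0.5033, -0.3353,  0.37  ]), array([0.8209, 0.3308, 0.37  ]), array([ 0.3703, -0.6412,  0.37  ])]
```

View pics/top0z.png

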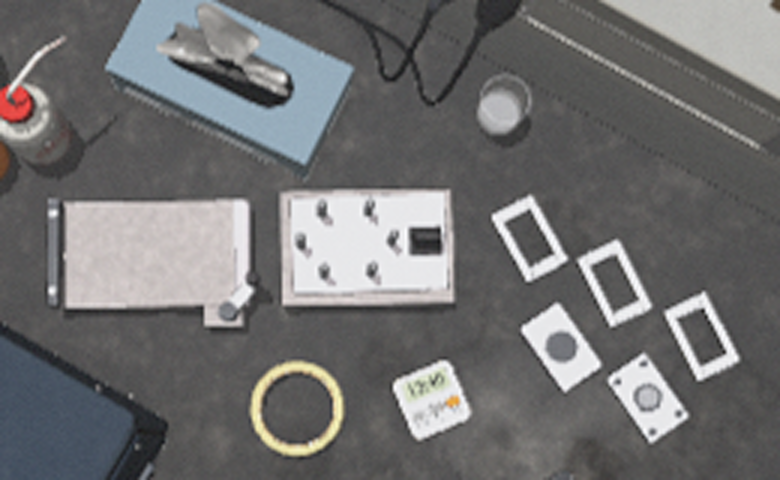

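View pics/wrist0.png

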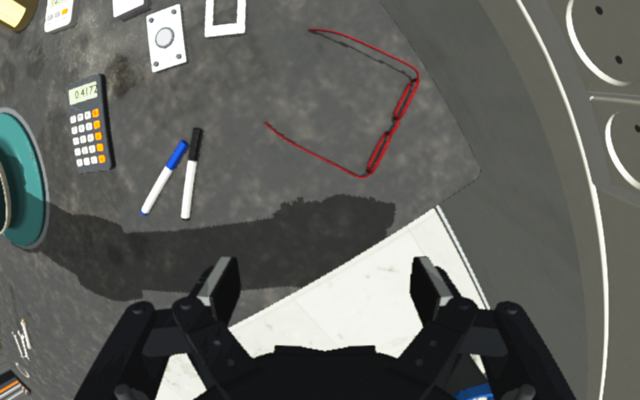

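Run:
```python
import cv2,numpy as np
t=cv2.imread("pics/top0.png");s=cv2.imread("pics/side0.png")
a=cv2.resize(t[40:240,240:640],None,fx=2,fy=2,interpolation=3)
b=cv2.resize(s[0:200,130:400],None,fx=1,fy=1)
b=cv2.resize(s[40:190,200:400],None,fx=2.6,fy=1,interpolation=3) if 0 else cv2.resize(s[40:240,100:366],None,fx=3,fy=3,interpolation=3)[:600,:798]
b=cv2.resize(b,None,fx=1/3,fy=1/3)
cv2.imwrite("pics/tr.png",np.vstack([a,cv2.copyMakeBorder(b,0,0,0,800-b.shape[1],0)]))
```

```text
(no output)
```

View pics/tr.png

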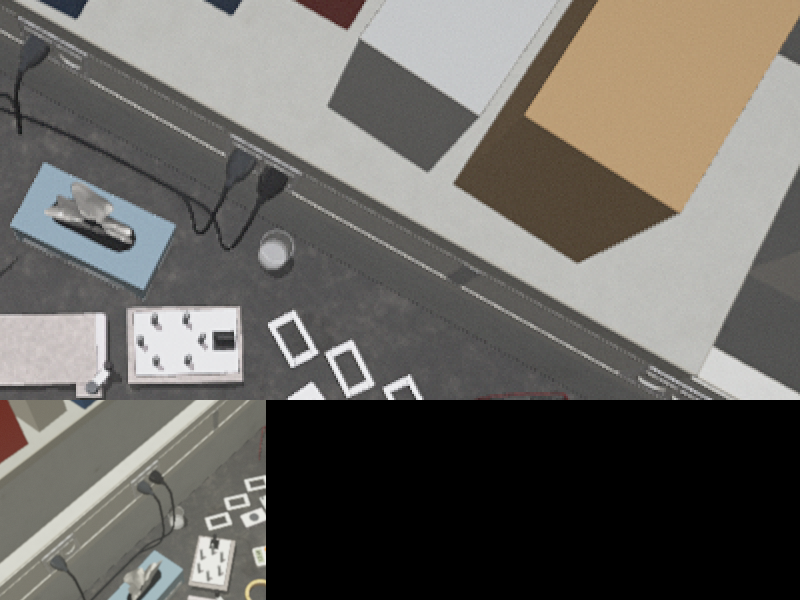

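Run:
```python
from h import *
t=cv2.imread("pics/top0.png",0).astype(int);s=cv2.imread("pics/side0.png",0).astype(int)
T=[];S=[]
for u in range(392,460,4):
    v0=138.5+(u-390)*.52; c=t[int(v0)-8:int(v0)+9,u]; d=c-np.median(c);T.append((u,int(v0)-8+d.argmax(),d.max()))
print(T)
for u in range(264,360,6):
    v0=78-(u-305)*.7; c=s[int(v0)-10:int(v0)+11,u]; S.append((u,int(v0)-10+(c-np.median(c)).argmax(),(c-np.median(c)).max()))
print(S)
```

```text
[(392, np.int64(139), np.float64(58.0)), (396, np.int64(141), np.float64(59.0)), (400, np.int64(144), np.float64(63.0)), (404, np.int64(146), np.float64(63.0)), (408, np.int64(148), np.float64(81.0)), (412, np.int64(150), np.float64(64.0)), (416, np.int64(153), np.float64(53.0)), (420, np.int64(155), np.float64(53.0)), (424, np.int64(157), np.float64(85.0)), (428, np.int64(159), np.float64(64.0)), (432, np.int64(161), np.float64(58.0)), (436, np.int64(164), np.float64(65.0)), (440, np.int64(166), np.float64(59.0)), (444, np.int64(168), np.float64(80.0)), (448, np.int64(170), np.float64(65.0)), (452, np.int64(173), np.float64(56.0)), (456, np.int64(175), np.float64(54.0))]
[(264, np.int64(114), np.float64(45.0)), (270, np.int64(108), np.float64(58.0)), (276, np.int64(103), np.float64(56.0)), (282, np.int64(98), np.float64(48.0)), (288, np.int64(93), np.float64(59.0)), (294, np.int64(87), np.float64(58.0)), (300, np.int64(82), np.float64(45.0)), (306, np.int64(77), np.float64(60.0)), (312, np.int64(72), np.float64(57.0)), (318, np.int64(66), np.float64(39.0)), (324, np.int64(61), np.float64(50.0)), (330, np.int64(56), np.float64(62.0)), (336, np.int64(50), np.float64(59.0)), (342, np.int64(45), np.float64(44.0)), (348, np.int64(40), np.float64(61.0)), (354, np.int64(34), np.float64(64.0))]
```

Run:
```python
from h import *
pt=robot.camera_params("top");ps=robot.camera_params("side")
_,a=ray(pt,(392,139));o1,b=ray(pt,(456,174.8));n1=np.cross(a,b)
_,c=ray(ps,(264,113.5));o2,d=ray(ps,(354,34.4));n2=np.cross(c,d)
L=np.cross(n1,n2);L/=np.linalg.norm(L)
x=np.linalg.lstsq(np.array([n1,n2,[0,1,0]]),np.array([n1@o1,n2@o2,-.2]),rcond=None)[0]
print(L,x)
n=np.array([.87,-.5,0]);
for P in([.51,-.19],[.462,-.275],[.405,-.365],[.268,-.564]):print(n[:2]@(x[:2]-np.array(P)))
```

```text
[-0.503  -0.8643  0.0019] [ 0.6492 -0.2     0.2518]
0.1260936820626017
0.12535368206260167
0.12994368206260168
0.14963368206260172
```

```bash
cat >> h.py <<'E'
def go(pos,yaw,cur=None):
    "print turn (current tool axes) then shift (axes after the turn)"
    s=robot.state() if cur is None else cur
    Rc=R.from_rotvec(s["tool_rot"]).as_matrix();c,q=np.cos(yaw),np.sin(yaw)
    Rt=np.array([[c,q,0],[q,-c,0],[0,0,-1.]])
    print("turn",R.from_matrix(Rc.T@Rt).as_rotvec(),"shift",Rt.T@(np.array(pos)-s["tcp_pos"]))
def st():
    s=robot.state();Rc=R.from_rotvec(s["tool_rot"]).as_matrix()
    print("t%.2f"%s["clock"],s["tcp_pos"],"yaw%.4f"%np.arctan2(Rc[1,0],Rc[0,0]),"tilt",Rc[2,:2],"F",s["ft_force"],"gap%.4f"%s["finger_gap"],"ff%.1f"%s["finger_force"],"j",s["joints"])
E
python3 -c "
from h import *
st();go([.36,-.33,.25],.44);go([.42,-.2,.25],.44)"
```

```text
t0.15 [ 0.2682 -0.5642  0.2308] yaw0.4438 tilt [-0.0001 -0.0009] F [-0.0044  0.6487  0.0805] gap0.0853 ff0.0 j [ 1.0855  0.4178 -0.0103  1.614   0.0047  1.1107 -0.053 ]
turn [-0.0009  0.0001  0.0038] shift [ 0.1828 -0.1728 -0.0192]
turn [-0.0009  0.0001  0.0038] shift [ 0.2924 -0.2649 -0.0192]
```

servo_tool:
  moves: [0,0.026,-0.025,-0.003,0,0,0,0,0.026,-0.025,-0.003,0,0,0,0,0.026,-0.025,-0.003,0,0,0,0,0.026,-0.025,-0.003,0,0,0,0,0.026,-0.025,-0.003,0,0,0,0,0.026,-0.025,-0.003,0,0,0,0,0.026,-0.023,-0.001,0,0,0,0,0,0,0,0,0,0,0,0,0,0,0,0,0]

```text
clock: 1.05
tcp_pos: [0.3586, -0.3297, 0.2504]
tool_rot: [3.064, 0.693, -0.0]
ft_force: [-0.1, 0.0, 0.9]
finger_gap: 0.0854
finger_force: 0.0
```

Run:
```python
from h import *
st();p=robot.camera_params("wrist");im=robot.get_image("wrist");cv2.imwrite("pics/wA.png",im);np.savez("pA.npz",**p)
```

```text
t1.05 [ 0.3586 -0.3297  0.2504] yaw0.4450 tilt [-0.0001  0.0001] F [-0.0524  0.048   0.88  ] gap0.0854 ff0.0 j [ 0.8048  0.1537 -0.1375  1.9215  0.0242  1.0678 -0.4685]
```

servo_tool:
  moves: [0,0.025,-0.02,0,0,0,0,0,0.025,-0.02,0,0,0,0,0,0.025,-0.02,0,0,0,0,0,0.025,-0.02,0,0,0,0,0,0.01,-0.01,0,0,0,0,0,0,0,0,0,0,0,0,0,0,0,0,0,0]

```text
clock: 1.8
tcp_pos: [0.4188, -0.2027, 0.2501]
tool_rot: [-3.065, -0.689, 0.001]
ft_force: [-0.9, -0.7, -1.1]
finger_gap: 0.0855
finger_force: 0.0
```

Run:
```python
from h import *
st();p=robot.camera_params("wrist");im=robot.get_image("wrist");cv2.imwrite("pics/wB.png",im);np.savez("pB.npz",**p)
```

```text
t1.80 [ 0.4188 -0.2027  0.2501] yaw0.4426 tilt [-0.0004 -0.0001] F [-0.9276 -0.706  -1.1386] gap0.0855 ff0.0 j [ 0.6242  0.1183 -0.2578  1.9657  0.0346  1.0621 -0.777 ]
```

View pics/wB.png

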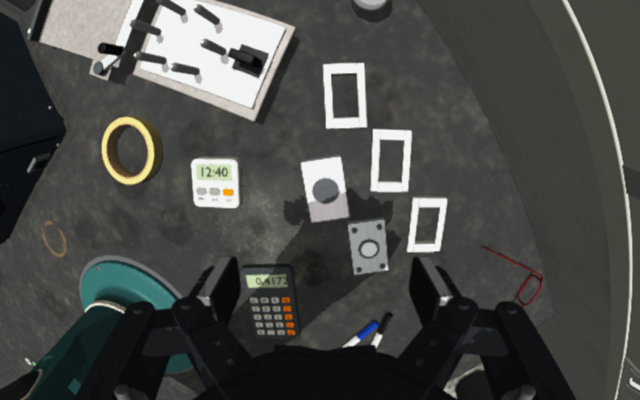

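```bash
cat > fit.py <<'E'
from h import *
from scipy.optimize import least_squares
import sys
def box(x,y,yaw,z0,h,w=.05,l=.08):
    c,s=np.cos(yaw),np.sin(yaw)
    return np.array([[x+c*a-s*b,y+s*a+c*b,z] for a in(-w/2,w/2) for b in(-l/2,l/2) for z in(z0,z0+h)])
def comp(im,p,X,th=105):
    g=cv2.GaussianBlur(im,(3,3),0).min(2) if 0 else cv2.cvtColor(im,6)
    m=(g>th).astype(np.uint8);m=cv2.morphologyEx(m,cv2.MORPH_CLOSE,np.ones((3,3)))
    cs,_=cv2.findContours(m,0,2);u=proj(p,X,True)
    cs=[c for c in cs if 1000<cv2.contourArea(cv2.convexHull(c))<6000]
    if not cs:return None
    c=min(cs,key=lambda c:np.linalg.norm(c.reshape(-1,2).mean(0)-u))
    if np.linalg.norm(c.reshape(-1,2).mean(0)-u)>30:return None
    return cv2.convexHull(c).reshape(-1,2).astype(float)
def dens(h,n=80):
    h=np.vstack([h,h[:1]]);d=np.r_[0,np.cumsum(np.linalg.norm(np.diff(h,axis=0),axis=1))]
    t=np.linspace(0,d[-1],n,endpoint=False);return np.c_[np.interp(t,d,h[:,0]),np.interp(t,d,h[:,1])]
def fit(views,X0,h,yaw0,th=105,z0=None):
    H=[(p,comp(im,p,X0,th)) for im,p in views];H=[(p,dens(c)) for p,c in H if c is not None]
    def f(q):
        z=q[3] if z0 is None else z0
        r=[]
        for p,pts in H:
            hull=cv2.convexHull(np.array([proj(p,X,True) for X in box(q[0],q[1],q[2],z,h)],np.float32))
            r+=[-cv2.pointPolygonTest(hull,tuple(map(float,t)),True)-.4 for t in pts]
        return np.array(r)
    q0=[X0[0],X0[1],yaw0]+([0.0] if z0 is None else [])
    s=least_squares(f,q0,x_scale=[.01,.01,.1,.01][:len(q0)],loss="soft_l1",f_scale=.7,diff_step=1e-4)
    return s.x,np.sqrt(np.mean(s.fun**2)),len(H)
def views(*n):
    return [(cv2.imread(f"pics/w{k}.png"),dict(np.load(f"p{k}.npz"))) for k in n]
if __name__=="__main__":
    V=views("A","B");y=-1.08
    for n,X,h in[("f1",(.51,-.19,.01),.01),("f2",(.462,-.275,.01),.01),("f3",(.405,-.365,.01),.01),("body",(.3915,-.217,.02),.022),("cover",(.342,-.309,.01),.01)]:
        for vv in([V[0]],[V[1]],V):
            try:print(n,*fit(vv,X,h,y,z0=None if len(vv)>1 else 0.))
            except Exception as e:print(n,"fail",e)
E
python3 fit.py
```

```text
f1 [ 0.5109 -0.1846 -1.0809] 5.7139659613935745 1
f1 [ 0.5105 -0.1861 -1.0786] 0.4540924268126117 1
f1 [ 0.5103 -0.1858 -1.0798  0.0048] 4.146933346042969 2
f2 [ 0.462  -0.2751 -1.1307] 0.740981770535428 1
f2 [ 0.4622 -0.2764 -1.1309] 0.2930554024883136 1
f2 [ 0.462  -0.2753 -1.1307  0.0042] 0.47399168166043976 2
f3 [ 0.4058 -0.3666 -1.1314] 0.6426816454808325 1
f3 [ 0.4049 -0.3687 -1.1406] 0.45457708918470735 1
f3 [ 0.4061 -0.3659 -1.1348  0.0048] 0.5818390741387078 2
body [ 0.3915 -0.217  -1.08  ] nan 0
body [ 0.3922 -0.2161 -0.9721] 0.9415202310880433 1
body [ 0.3901 -0.217  -0.9752 -0.01  ] 0.6920409562789346 1
cover [ 0.342 -0.309 -1.08 ] nan 0
cover [ 0.3385 -0.309  -0.968 ] 1.0948766926976874 1
cover [ 0.3328 -0.3146 -0.9783 -0.0175] 0.486079558928345 1
  return _methods._mean(a, axis=axis, dtype=dtype,
  ret = ret.dtype.type(ret / rcount)
```

servo_tool:
  moves: [0,0,0,0,0,0,-0.141,0,0,0,0,0,0,-0.141,0,0,0,0,0,0,-0.141,0,0,0,0,0,0,-0.141,0,0,0,0,0,0,-0.141,0,0,0,0,0,0,-0.141,0,0,0,0,0,0,-0.141,0,0,0,0,0,0,-0.141,0,0.035,0.024,0,0,0,0,0,0.035,0.024,0,0,0,0]

```text
clock: 2.85
tcp_pos: [0.4671, -0.1328, 0.2503]
tool_rot: [2.225, 2.218, -0.0]
ft_force: [0.9, -0.1, -0.6]
finger_gap: 0.0854
finger_force: 0.0
```

servo_tool:
  moves: [0,0.03,0.024,0,0,0,0,0,0,0,0,0,0,0,0,0,0,0,0,0,0,0,0,0,0,0,0,0]

```text
clock: 3.25
tcp_pos: [0.4905, -0.1031, 0.2501]
tool_rot: [-2.223, -2.22, 0.001]
ft_force: [0.3, -0.7, 0.0]
finger_gap: 0.0853
finger_force: 0.0
```

Run:
```python
from h import *
st();p=robot.camera_params("wrist");im=robot.get_image("wrist");cv2.imwrite("pics/wC.png",im);np.savez("pC.npz",**p)
```

```text
t3.25 [ 0.4905 -0.1031  0.2501] yaw1.5695 tilt [-0.0003 -0.0007] F [ 0.271  -0.6606  0.0437] gap0.0853 ff0.0 j [ 0.5283  0.2001 -0.4328  1.882   0.095   1.0801  0.0569]
```

servo_tool:
  moves: [0,0.04,0,0,0,0,0,0,0.04,0,0,0,0,0,0,0.04,0,0,0,0,0,0,0.03,0,0,0,0,0,0,0,0,0,0,0,0,0,0,0,0,0,0,0,0,0,0,0,0,0,0]

```text
clock: 4.0
tcp_pos: [0.4909, 0.0468, 0.2502]
tool_rot: [2.223, 2.22, -0.001]
ft_force: [-0.2, -0.2, -0.8]
finger_gap: 0.0855
finger_force: 0.0
```

Run:
```python
from h import *
st();p=robot.camera_params("wrist");im=robot.get_image("wrist");cv2.imwrite("pics/wD.png",im);np.savez("pD.npz",**p)
c=cv2.imread("pics/wC.png")
cv2.imwrite("pics/CD.png",np.vstack([c[20:320,120:520],im[20:320,120:520]]))
```

```text
t4.00 [0.4909 0.0468 0.2502] yaw1.5695 tilt [-0.0005 -0.0002] F [-0.2158 -0.183  -0.8337] gap0.0855 ff0.0 j [ 0.3223  0.1949 -0.5393  1.8972  0.1135  1.0795 -0.2636]
```

View pics/CD.png

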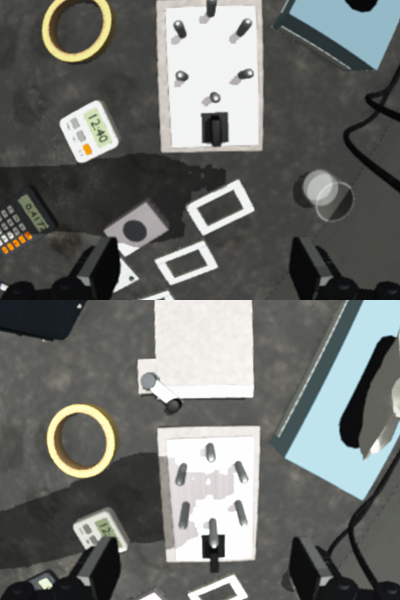

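```bash
cat > efit.py <<'E'
from h import *
from scipy.optimize import least_squares
from scipy.ndimage import map_coordinates
def segs(q,w,l,z):
    c,s=np.cos(q[2]),np.sin(q[2]);P=[(-w/2,-l/2),(w/2,-l/2),(w/2,l/2),(-w/2,l/2)]
    return [np.array([q[0]+c*a-s*b,q[1]+s*a+c*b,z]) for a,b in P]
def efit(views,q0,w,l,z,edges,rad=7,pol=-1,it=4):
    "edges: list per view of used edges 0:-y 1:+x 2:+y 3:-x ; pol -1: darker outside"
    q=np.array(q0,float)
    for k in range(it):
        obs=[]
        for (im,p),E in zip(views,edges):
            g=cv2.GaussianBlur(cv2.cvtColor(im,6).astype(np.float32),(0,0),.8);C=segs(q,w,l,z);ctr=proj(p,[q[0],q[1],z],True)
            for e in E:
                for t in np.linspace(.06,.94,40):
                    X=C[e]*(1-t)+C[(e+1)%4]*t;u=proj(p,X,True);d=C[(e+1)%4]-C[e];n=np.array([d[1],-d[0],0]);n/=np.linalg.norm(n)
                    v=proj(p,X+n*.002,True)-u;v/=np.linalg.norm(v)
                    r=np.arange(-rad,rad+.01,.25);pr=map_coordinates(g,[u[1]+v[1]*r,u[0]+v[0]*r],order=1,mode="nearest")
                    gr=pol*np.gradient(pr);j=gr.argmax()
                    if gr[j]>2 and 2<j<len(r)-3: obs.append((p,e,t,v,u+v*r[j]))
        def f(q):
            C=segs(q,w,l,z);return [v@(proj(p,C[e]*(1-t)+C[(e+1)%4]*t,True)-o) for p,e,t,v,o in obs]
        s=least_squares(f,q,x_scale=[.01,.01,.1],loss="soft_l1",f_scale=.5);q=s.x;rad=max(3,rad-2)
    return q,np.sqrt(np.mean(np.minimum(np.abs(s.fun),2)**2)),len(obs)
E
cat > t1.py <<'E'
from efit import *
from fit import views
V=views("C","D")
for n,vv,ee in[("C",V[:1],[[0,1,3]]),("D",V[1:],[[1,2,3]]),("CD",V,[[0,1,3],[1,2,3]])]:
    r=efit(vv,[.4945,-.013,0],.1,.16,.048,ee);print("tray",n,*r)
    print("stand",n,*efit(vv,r[0],.12,.18,.04,ee))
q=r[0]
s=efit(V[1:],[.486,.2108,0],.11,.2,.0385,[[1,3]],rad=9);print("stage",*s)
p=V[1][1];im=V[1][0].copy();im2=V[0][0].copy();c,sn=np.cos(q[2]),np.sin(q[2])
for I,p in((im,V[1][1]),(im2,V[0][1])):
  for a,b in[(31.5,0),(31.5,48),(-31.5,0),(-31.5,48),(0,-22.5),(0,70.5)]:
    a/=1e3;b/=1e3;X=[q[0]+c*a-sn*b,q[1]+sn*a+c*b]
    A=proj(p,X+[.048],True);B=proj(p,X+[.111],True)
    cv2.line(I,tuple(int(round(x*16)) for x in A),tuple(int(round(x*16)) for x in B),(0,0,255),1,cv2.LINE_AA,4)
  for Q,w,l,z in((q,.1,.16,.048),(s[0],.11,.2,.0385)):
    cv2.polylines(I,[np.array([proj(p,x,True)*16 for x in segs(Q,w,l,z)]).round().astype(int)],True,(0,200,0),1,cv2.LINE_AA,4)
a=cv2.resize(im[20:300,230:400],None,fx=2.1,fy=2.1,interpolation=3);b=cv2.resize(im2[0:190,260:400],None,fx=2.5,fy=2.5,interpolation=3)
b=cv2.copyMakeBorder(b,0,a.shape[0]-b.shape[0],0,0,0);cv2.imwrite("pics/ov1.png",np.hstack([a,b]))
E
python3 t1.py
```

```text
tray C [ 0.4878 -0.02    0.0202] 0.32961346507771044 80
stand C [ 0.4961 -0.0116  0.0198] 0.3974703742273813 120
tray D [ 0.4877 -0.0149  0.0247] 0.414530097585366 78
stand D [ 0.4963 -0.0124  0.0224] 0.3620947854111961 120
tray CD [ 0.4877 -0.0149  0.0211] 0.40211906214442905 118
stand CD [ 0.4962 -0.012   0.0212] 0.4164666496191508 240
stage [0.4888 0.2012 0.0138] 0.5797639572943786 75
```

View pics/ov1.png

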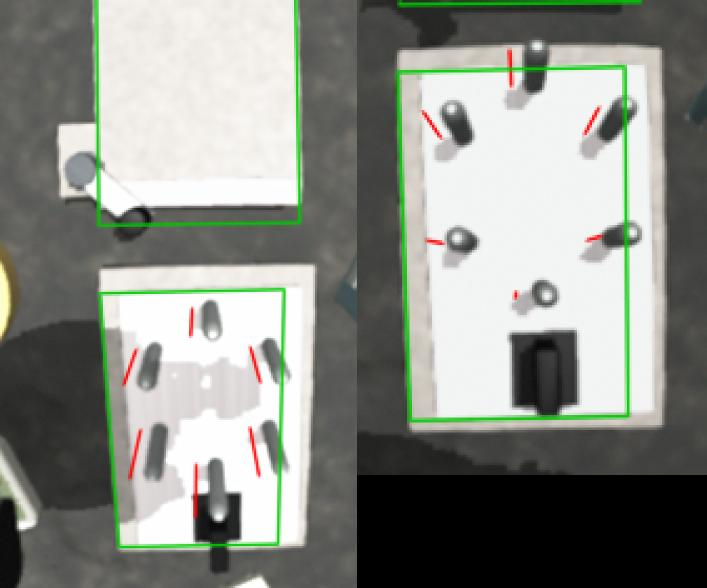

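```bash
sed -i 's/r=efit(vv,\[.4945,-.013,0\]/r=efit(vv,[.4985,-.0145,.021]/; s/,ee);print("tray"/,ee,rad=4);print("tray"/; s/\[.486,.2108,0\],.11,.2,.0385,\[\[1,3\]\],rad=9/[.488,.211,.021],.11,.2,.0385,[[0,1,3]],rad=7/' t1.py; python3 t1.py
```

```text
tray C [0.4973 0.0247 0.0401] 0.5106694306562918 70
stand C [0.4952 0.034  0.0186] 0.47789129145200765 75
tray D [ 0.4994 -0.0145  0.0394] 0.33374064815507737 79
stand D [ 0.4962 -0.0124  0.0226] 0.367301543654781 120
tray CD [ 0.4992 -0.0142  0.0423] 0.5176318822072054 163
stand CD [ 0.4962 -0.012   0.021 ] 0.4154681463342703 240
stage [0.4887 0.2104 0.0134] 0.5398897465856795 114
```

View pics/ov1.png

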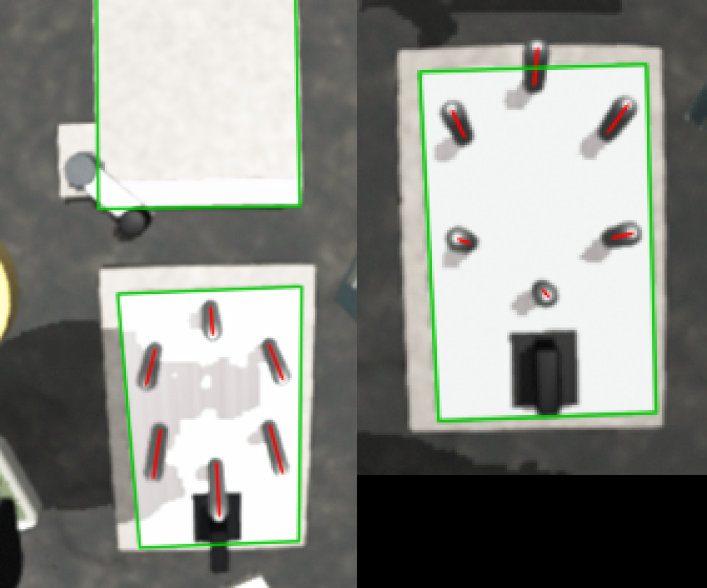

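Run:
```python
from fit import *
for k in("B","C"):
    for th in(90,105,120):
        print(k,th,fit(views(k),(.392,-.2165,.011),.022,-.97,th=th,z0=0.))
print(fit(views("B","C"),(.392,-.2165,.011),.022,-.97,th=100),fit(views("B","C"),(.392,-.2165,.011),.022,-.97,th=100,z0=0.))
go([.392,-.2165,.1],-.975+np.pi/2)
```

```text
B 90 (array([ 0.3927, -0.2157, -0.9772]), np.float64(0.7504098797517255), 1)
B 105 (array([ 0.3922, -0.2161, -0.9721]), np.float64(0.941621588948272), 1)
B 120 (array([ 0.392 , -0.2161, -0.9723]), np.float64(1.0872212488366044), 1)
C 90 (array([ 0.3884, -0.2386, -0.731 ]), np.float64(10.10664474776619), 1)
C 105 (array([ 0.3886, -0.2223, -0.9107]), np.float64(2.4059164742119297), 1)
C 120 (array([ 0.3884, -0.2224, -0.891 ]), np.float64(2.655302746412793), 1)
(array([ 0.3975, -0.2148, -0.9051,  0.0332]), np.float64(7.10289094575889), 2) (array([ 0.3915, -0.2194, -0.9087]), np.float64(10.617092526285031), 2)
turn [0.     0.0004 0.9736] shift [-0.2297  0.1625  0.1502]
```

servo_tool:
  moves: [0.2,0,0,0,0,0,0.139,0.2,0,0,0,0,0,0.139,0.2,0,0,0,0,0,0.139,0.2,0,0,0,0,0,0.139,0.2,0,0,0,0,0,0.139,0.2,0,0,0,0,0,0.139,0.2,0,0,0,0,0,0.139,0.2,-0.03,0.02,0,0,0,0,0.2,-0.03,0.02,0,0,0,0,0.2,-0.03,0.02,0,0,0,0]

```text
clock: 5.05
tcp_pos: [0.4495, -0.0539, 0.2503]
tool_rot: [3.002, 0.924, 0.0]
ft_force: [0.9, -1.6, 0.0]
finger_gap: 0.0684
finger_force: 0.0
```

servo_tool:
  moves: [0.2,-0.035,0.025,0.01,0,0,0,0.2,-0.035,0.025,0.01,0,0,0,0.2,-0.035,0.025,0.01,0,0,0,0.2,-0.03,0.025,0.02,0,0,0,0.2,-0.005,0.0025,0.03,0,0,0,0.2,0,0,0.03,0,0,0,0.2,0,0,0.03,0,0,0,0.2,0,0,0.01,0,0,0,0.2,0,0,0,0,0,0,0.2,0,0,0,0,0,0]

```text
clock: 6.05
tcp_pos: [0.3929, -0.2158, 0.1013]
tool_rot: [3.001, 0.926, 0.001]
ft_force: [-0.2, 0.5, -0.4]
finger_gap: 0.0684
finger_force: 0.0
```

Run:
```python
from fit import *
st();p=robot.camera_params("wrist");im=robot.get_image("wrist");cv2.imwrite("pics/wE.png",im);np.savez("pE.npz",**p)
for th in(90,105,120,140):print(th,fit(views("E"),(.392,-.2165,.011),.022,-.97,th=th,z0=0.))
```

```text
t6.05 [ 0.3929 -0.2158  0.1013] yaw0.5983 tilt [0.0004 0.0008] F [-0.2186  0.4759 -0.3631] gap0.0684 ff0.0 j [ 0.5879  0.2995 -0.1754  2.1457  0.08    0.7014 -0.6134]
90 (array([ 0.392 , -0.2165, -0.97  ]), np.float64(nan), 0)
105 (array([ 0.392 , -0.2165, -0.97  ]), np.float64(nan), 0)
120 (array([ 0.392 , -0.2165, -0.97  ]), np.float64(nan), 0)
140 (array([ 0.392 , -0.2165, -0.97  ]), np.float64(nan), 0)
  return _methods._mean(a, axis=axis, dtype=dtype,
  ret = ret.dtype.type(ret / rcount)
```

View pics/wE.png

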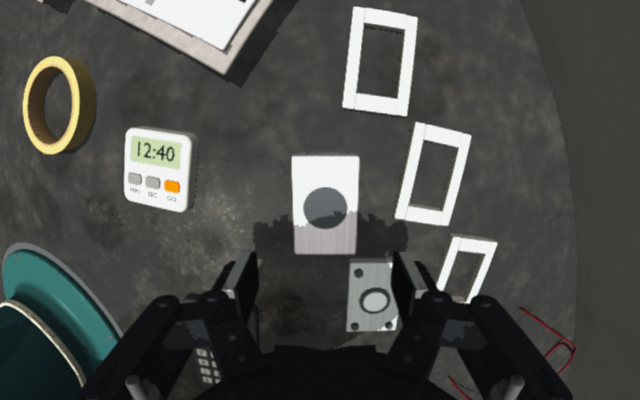

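```bash
sed -i 's/<6000/<12000/' fit.py; python3 - <<'E' 2>/dev/null
from fit import *
V=views("E")
for th in(85,100,115,130):print(th,fit(V,(.392,-.2165,.011),.022,-.97,th=th,z0=0.))
print(fit(views("B","E"),(.392,-.2165,.011),.022,-.97,th=85))
for n,X in(("f1",(.51,-.186)),("f2",(.462,-.275)),("f3",(.406,-.366)),("cov",(.3385,-.309))):
    try:print(n,fit(V,X+(0.01,),.01,-1.1,z0=0.), fit(views("B","E"),X+(0.01,),.01,-1.1))
    except Exception as e:print(n,e)
E
```

```text
85 (array([ 0.3932, -0.2154, -0.9807]), np.float64(0.7369059817153173), 1)
100 (array([ 0.392 , -0.216 , -0.9776]), np.float64(1.313563465905786), 1)
115 (array([ 0.3914, -0.2164, -0.9755]), np.float64(1.8356377284838554), 1)
130 (array([ 0.3913, -0.2165, -0.9759]), np.float64(1.9149520967480553), 1)
(array([ 0.3927, -0.2157, -0.9769, -0.0019]), np.float64(0.7893915279876572), 2)
f1 (array([ 0.5107, -0.1863, -1.0741]), np.float64(0.6190950142720397), 1) (array([ 0.5102, -0.186 , -1.0763,  0.0035]), np.float64(0.3307135204670514), 2)
f2 (array([ 0.4631, -0.2771, -1.1316]), np.float64(0.873289868933629), 1) (array([ 0.4626, -0.276 , -1.1305,  0.002 ]), np.float64(0.726491026125902), 2)
f3 (array([ 0.4064, -0.3712, -1.1326]), np.float64(4.963228733945107), 1) (array([ 0.4049, -0.3711, -1.1435, -0.0033]), np.float64(3.55841803936266), 2)
cov (array([ 0.3352, -0.3071, -0.8074]), np.float64(3.5716658399421233), 1) (array([ 0.3328, -0.3147, -0.9572, -0.0124]), np.float64(2.0305078350392973), 2)
```

servo_tool:
  moves: [0.2,0,0,0.03,0,0,0,0.2,0,0,0.03,0,0,0,0.2,0,0,0.025,0,0,0,0.2,0,0,0.012,0,0,0,0.2,0,0,0,0,0,0,1,0,0,0,0,0,0,1,0,0,0,0,0,0,1,0,0,0,0,0,0,1,0,0,0,0,0,0,1,0,0,0,0,0,0]
  newtons: 60

```text
clock: 7.1
tcp_pos: [0.3932, -0.2157, 0.0049]
tool_rot: [3.0, 0.926, 0.002]
ft_force: [-2.2, 1.1, 8.6]
finger_gap: 0.0485
finger_force: 61.2
```

servo_tool:
  moves: [1,0,0,0,0,0,0,1,0,0,-0.03,0,0,0,1,0,0,-0.03,0,0,0,1,0,0,-0.03,0,0,0,1,0,0,-0.03,0,0,0,1,0,0,-0.03,0,0,0,1,0,0,0,0,0,0]

```text
clock: 7.8
tcp_pos: [0.3942, -0.2163, 0.1578]
tool_rot: [2.997, 0.925, 0.008]
ft_force: [-0.8, 0.4, -3.3]
finger_gap: 0.0486
finger_force: 64.7
```

Run:
```python
from h import *
st();go([.4982,.0098,.18],1.613)
```

```text
t7.80 [ 0.3942 -0.2163  0.1578] yaw0.5987 tilt [0.0031 0.0066] F [-0.8449  0.3805 -3.3371] gap0.0486 ff64.7 j [ 0.6067  0.2034 -0.1925  2.1045  0.0534  0.8308 -0.5898]
turn [ 0.0076  0.0005 -1.0143] shift [ 0.2215  0.1134 -0.0222]
```

servo_tool:
  moves: [1,0,0,-0.003,0,0,-0.127,1,0,0,-0.003,0,0,-0.127,1,0,0,-0.003,0,0,-0.127,1,0,0,-0.003,0,0,-0.127,1,0,0,-0.003,0,0,-0.127,1,0,0,-0.003,0,0,-0.127,1,0,0,-0.004,0,0,-0.127,1,0,0,0,0,0,-0.127,1,0.025,0.013,0,0,0,0,1,0.025,0.013,0,0,0,0]

```text
clock: 8.8
tcp_pos: [0.4162, -0.164, 0.1756]
tool_rot: [2.173, 2.268, -0.0]
ft_force: [1.2, 0.4, -2.1]
finger_gap: 0.0482
finger_force: 64.6
```

servo_tool:
  moves: [1,0.025,0.013,0,0,0,0,1,0.025,0.013,0,0,0,0,1,0.025,0.013,0,0,0,0,1,0.025,0.013,0,0,0,0,1,0.025,0.013,0,0,0,0,1,0.025,0.013,0,0,0,0,1,0.0215,0.0094,0,0,0,0,1,0,0,0,0,0,0,1,0,0,0,0,0,0,1,0,0,0,0,0,0]

```text
clock: 9.8
tcp_pos: [0.4957, 0.0101, 0.1754]
tool_rot: [2.173, 2.269, -0.001]
ft_force: [0.5, 0.0, -2.2]
finger_gap: 0.0485
finger_force: 64.6
```

```bash
python3 - <<'E' 2>/dev/null
from fit import *
st();go([.4982,.0098,.18],1.613)
p=robot.camera_params("wrist");im=robot.get_image("wrist");cv2.imwrite("pics/wF.png",im);np.savez("pF.npz",**p)
s=robot.state()
cv2.imwrite("pics/wFc.png",im[60:400,120:520])
E
```

```text
t9.80 [0.4957 0.0101 0.1754] yaw1.6139 tilt [-0.0004 -0.0001] F [ 0.4671  0.0219 -2.2094] gap0.0485 ff64.6 j [ 0.3298  0.288  -0.4785  1.972   0.1658  0.9193 -0.1898]
turn [-0.0001  0.0004  0.0009] shift [-0.0004  0.0025 -0.0046]
```

View pics/wFc.png

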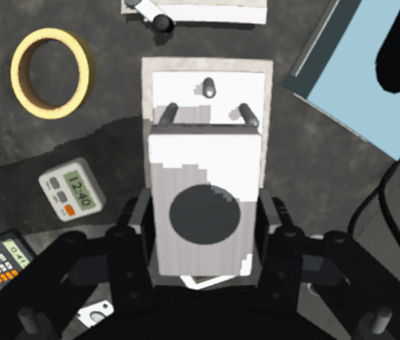

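```bash
python3 - <<'E' 2>/dev/null
from fit import *
im,p=views("F")[0]
g=cv2.cvtColor(im,6).astype(int)
for u in(285,300,315,340,360):print(u,g[180:206:1,u])
for u in(290,300,315,340,350):print(u,g[322:345,u])
for uv in((324,196),(324,335)):
    X=onz(p,uv,.1925,True);d=X[:2]-np.array([.4957,.0101]);t=np.array([np.cos(1.6139),np.sin(1.6139)]);print(X,d@t)
E
```

```text
285 [100 103 103  94  90  89  88  99 103 103 102 102 104 123 178 228 243 248
 249 250 249 250 250 249 249 250]
300 [196 193 173 129  94  92  99 102 102 104 106 107 106 127 184 232 246 249
 250 250 250 250 250 249 250 249]
315 [190 190 182 142  98  85  90  99 105 106 109 109 105 117 179 232 246 249
 250 249 250 249 250 250 250 250]
340 [250 251 249 204 107  67  77  98 105 106 109 108 111 131 184 232 245 249
 250 249 250 249 250 250 250 250]
360 [250 250 249 211 124  95  97 102 105 108 108 111 114 132 184 230 245 248
 249 250 250 249 249 249 249 249]
290 [176 177 176 176 175 175 174 175 176 175 175 175 166 133  91  75  73  74
  75  72  73  74  70]
300 [175 175 174 174 174 174 174 174 175 174 174 174 172 178 187 172 127  83
  71  72  73  73  71]
315 [178 178 178 178 179 178 177 178 178 179 178 179 177 155  98  72  81  95
 109 129 161 208 240]
340 [176 175 176 176 175 175 173 173 174 174 173 173 169 168 209 248 250 250
 249 221 123  74  78]
350 [175 175 175 174 174 174 174 173 174 173 173 171 177 212 240 236 160  80
  64  65  68  70  72]
[0.4931 0.0509 0.1925] 0.04084948838978777
[ 0.4965 -0.0277  0.1925] -0.03777502215607577
```

servo_tool:
  moves: [1,-0.0022,0.0025,0.01,0,0,0,1,0,0,0.02,0,0,0,1,0,0,0.02,0,0,0,1,0,0,0,0,0,0,1,0,0,0.01,0,0,0,1,0,0,0.01,0,0,0,1,0,0,0.005,0,0,0,1,0,0,0,0,0,0]

```text
clock: 10.65
tcp_pos: [0.4984, 0.0088, 0.0997]
tool_rot: [-2.171, -2.269, 0.001]
ft_force: [-0.4, -0.1, -1.4]
finger_gap: 0.0487
finger_force: 64.6
```

```bash
python3 -c "
from h import *
st();go([.4982,.0078,.054],1.613)"
```

```text
t10.65 [0.4984 0.0088 0.0997] yaw1.6149 tilt [ 0.0001 -0.0009] F [-0.4407 -0.1204 -1.404 ] gap0.0487 ff64.6 j [ 0.2914  0.4077 -0.442   2.0218  0.2474  0.764  -0.2549]
turn [-0.0009 -0.0001  0.0019] shift [-0.001  -0.0002  0.0457]
```

servo_tool:
  moves: [1,0,0,0.01,0,0,0,1,0,0,0.01,0,0,0,1,0,0,0.01,0,0,0,1,0,0,0.01,0,0,0,1,0,0,0.004,0,0,0,1,0,0,0,0,0,0]

```text
clock: 11.25
tcp_pos: [0.4983, 0.0089, 0.0556]
tool_rot: [-2.171, -2.269, 0.001]
ft_force: [0.0, 0.1, -1.5]
finger_gap: 0.0486
finger_force: 64.6
```

```bash
python3 -c "
from h import *
st()"
```

```text
t11.25 [0.4983 0.0089 0.0556] yaw1.6150 tilt [ 0.0002 -0.0012] F [ 0.0494  0.077  -1.5428] gap0.0486 ff64.6 j [ 0.2604  0.4822 -0.4089  2.043   0.2994  0.6742 -0.2988]
```

servo_tool:
  moves: [1,0,0,0.002,0,0,0,1,0,0,0,0,0,0,0.2,0,0,0,0,0,0,0.2,0,0,0,0,0,0,0.2,0,0,0,0,0,0,0.2,0,0,-0.03,0,0,0,0.2,0,0,-0.03,0,0,0,0.2,0,0,-0.03,0,0,0,0.2,0,0,-0.03,0,0,0,0.2,0,0,0,0,0,0]

```text
clock: 12.25
tcp_pos: [0.5004, 0.009, 0.1779]
tool_rot: [2.169, 2.267, 0.006]
ft_force: [-0.1, -0.2, 0.2]
finger_gap: 0.068
finger_force: 0.0
```

```bash
python3 - <<'E' 2>/dev/null
from fit import *
st();go([.5103,-.186,.15],.494)
p=robot.camera_params("wrist");im=robot.get_image("wrist");cv2.imwrite("pics/wG.png",im);np.savez("pG.npz",**p)
E
```

```text
t12.25 [0.5004 0.009  0.1779] yaw1.6147 tilt [-0.0007  0.0056] F [-0.0912 -0.2472  0.1668] gap0.0680 ff0.0 j [ 0.3363  0.2904 -0.484   1.9629  0.1696  0.9215 -0.1889]
turn [ 0.0054 -0.0025  1.1207] shift [-0.0837  0.1763  0.0279]
```

servo_tool:
  moves: [0.2,0,0,0,0,0,0.14,0.2,0,0,0,0,0,0.14,0.2,0,0,0,0,0,0.14,0.2,0,0,0,0,0,0.14,0.2,0,0,0,0,0,0.14,0.2,0,0,0,0,0,0.14,0.2,0,0,0,0,0,0.14,0.2,0,0,0,0,0,0.14,0.2,-0.014,0.029,0,0,0,0,0.2,-0.014,0.029,0,0,0,0]

```text
clock: 13.3
tcp_pos: [0.5011, -0.0556, 0.1733]
tool_rot: [-3.045, -0.772, 0.002]
ft_force: [0.2, -0.4, 0.4]
finger_gap: 0.0683
finger_force: 0.0
```

servo_tool:
  moves: [0.2,-0.014,0.029,0,0,0,0,0.2,-0.014,0.029,0,0,0,0,0.2,-0.014,0.029,0,0,0,0,0.2,-0.014,0.03,0,0,0,0,0.2,0,0,0.03,0,0,0,0.2,0,0,0.03,0,0,0,0.2,0,0,0,0,0,0,0.2,0,0,0,0,0,0]

```text
clock: 14.1
tcp_pos: [0.5075, -0.1848, 0.1141]
tool_rot: [-3.045, -0.77, 0.002]
ft_force: [0.8, -1.1, 0.5]
finger_gap: 0.0684
finger_force: 0.0
```

```bash
python3 - <<'E' 2>/dev/null
from fit import *
st();p=robot.camera_params("wrist");im=robot.get_image("wrist");cv2.imwrite("pics/wH.png",im);np.savez("pH.npz",**p)
for th in(85,100,120):print(fit(views("H"),(.5105,-.186,.01),.01,-1.077,z0=0.,th=th))
go([.5105,-.186,.005],.494)
E
```

```text
t14.10 [ 0.5075 -0.1848  0.1141] yaw0.4951 tilt [-0.0011 -0.0013] F [ 0.7945 -1.0789  0.4868] gap0.0684 ff0.0 j [ 0.4397  0.4207 -0.1808  1.9198  0.1013  0.8114 -0.8713]
(array([ 0.5094, -0.1866, -1.0777]), np.float64(0.634989110486557), 1)
(array([ 0.5094, -0.1865, -1.0775]), np.float64(0.516547436043125), 1)
(array([ 0.5094, -0.1864, -1.0722]), np.float64(0.4498100892322093), 1)
turn [ 0.0001 -0.0001  0.0012] shift [0.0015 0.0021 0.11  ]
```

servo_tool:
  moves: [0.2,0.0013,0.0024,0.02,0,0,0,0.2,0,0,0.03,0,0,0,0.2,0,0,0.03,0,0,0,0.2,0,0,0.02,0,0,0,0.2,0,0,0.009,0,0,0,0.2,0,0,0,0,0,0,1,0,0,0,0,0,0,1,0,0,0,0,0,0,1,0,0,0,0,0,0,1,0,0,0,0,0,0]
  newtons: 40

```text
clock: 15.15
tcp_pos: [0.5109, -0.1861, 0.0088]
tool_rot: [3.045, 0.77, 0.002]
ft_force: [-20.6, 12.5, 58.4]
finger_gap: 0.0392
finger_force: 50.7
```

servo_tool:
  moves: [1,0,0,0,0,0,0,1,0,0,0,0,0,0,1,0,0,-0.02,0,0,0,1,0,0,-0.03,0,0,0,1,0,0,-0.03,0,0,0,1,0,0,-0.03,0,0,0,1,0,0,-0.03,0,0,0,1,0,0,-0.03,0,0,0,1,0,0,0,0,0,0]

```text
clock: 16.05
tcp_pos: [0.5121, -0.1872, 0.1803]
tool_rot: [3.042, 0.768, 0.01]
ft_force: [1.0, -0.7, -0.8]
finger_gap: 0.0001
finger_force: 0.0
```

```bash
python3 - <<'E' 2>/dev/null
from fit import *
st();go([.4982,.0098,.175],1.613)
E
```

```text
t16.05 [ 0.5121 -0.1872  0.1803] yaw0.4947 tilt [0.0048 0.0056] F [ 0.978  -0.7399 -0.7755] gap0.0001 ff0.0 j [ 0.4536  0.3354 -0.1934  1.8647  0.0792  0.9414 -0.8515]
turn [ 0.0077 -0.0012 -1.1183] shift [ 0.1974 -0.0055  0.0053]
```

servo_tool:
  moves: [0.2,0,0,0.02,0,0,0,0.2,0,0,0.02,0,0,0,0.2,0,0,0.02,0,0,0,0.2,0,0,0,0,0,0,0.2,0,0,0,0,0,0,0.2,0,0,0,0,0,0]

```text
clock: 16.65
tcp_pos: [0.5107, -0.1867, 0.1165]
tool_rot: [3.045, 0.769, 0.002]
ft_force: [-0.9, -1.0, 0.1]
finger_gap: 0.0684
finger_force: 0.0
```

```bash
python3 - <<'E' 2>/dev/null
from fit import *
st();p=robot.camera_params("wrist");im=robot.get_image("wrist");cv2.imwrite("pics/wI.png",im);np.savez("pI.npz",**p)
for th in(85,100,120):print(fit(views("I"),(.5105,-.186,.01),.01,-1.077,z0=0.,th=th))
print(fit(views("I"),(.463,-.276,.01),.01,-1.13,z0=0.,th=th))
E
```

```text
t16.65 [ 0.5107 -0.1867  0.1165] yaw0.4948 tilt [0.0011 0.0012] F [-0.8856 -1.0436  0.1226] gap0.0684 ff0.0 j [ 0.4435  0.4214 -0.1838  1.9119  0.103   0.8157 -0.8711]
(array([ 0.5105, -0.186 , -1.077 ]), np.float64(nan), 0)
(array([ 0.5105, -0.186 , -1.077 ]), np.float64(nan), 0)
(array([ 0.5105, -0.186 , -1.077 ]), np.float64(nan), 0)
(array([ 0.5036, -0.2291, -0.8626]), np.float64(25.567813869863425), 1)
```

View pics/wI.png

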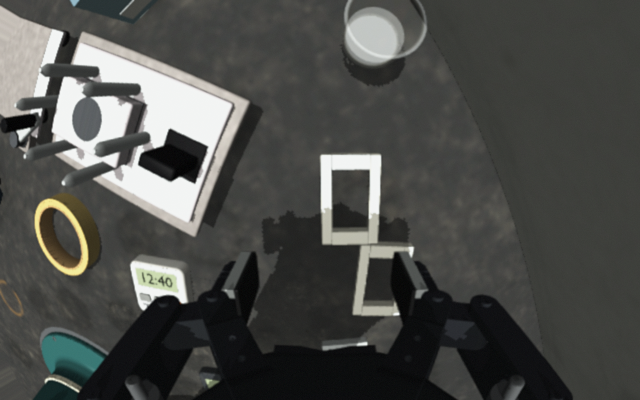

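```bash
python3 - <<'E' 2>/dev/null
from efit import *
from fit import views
V=views("I");p=V[0][1]
X=onz(p,(351,199.5),.01,True);print(X)
for y in(-1.077,-1.12):print(efit(V,[X[0],X[1],y],.05,.08,.01,[[0,1,2,3]],rad=5))
X=onz(p,(386,281),.01,True);print(X)
go([.51,-.186,.15],.494)
E
```

```text
[ 0.5202 -0.2067  0.01  ]
(array([ 0.5187, -0.2068, -1.0588]), np.float64(0.6128466806342598), 160)
(array([ 0.5187, -0.2068, -1.0588]), np.float64(0.6107349505158531), 160)
[ 0.465  -0.2785  0.01  ]
turn [ 0.0012 -0.0011  0.0008] shift [-0.0002 -0.001  -0.0335]
```

servo_tool:
  moves: [0.28,-0.003,0.0214,0,0,0,-0.017,0.28,0,0,0.03,0,0,0,0.28,0,0,0.03,0,0,0,0.28,0,0,0.03,0,0,0,0.28,0,0,0.015,0,0,0,0.28,0,0,0,0,0,0,0.28,0,0,0,0,0,0]

```text
clock: 17.4
tcp_pos: [0.5183, -0.207, 0.0114]
tool_rot: [3.039, 0.795, 0.001]
ft_force: [-0.2, 0.2, -0.6]
finger_gap: 0.0613
finger_force: 0.0
```

```bash
python3 -c "
from h import *
st();go([.5187,-.2068,-.001],.512)"
```

```text
t17.40 [ 0.5183 -0.207   0.0114] yaw0.5118 tilt [0.0007 0.0007] F [-0.2346  0.1846 -0.567 ] gap0.0613 ff0.0 j [ 0.4457  0.6085 -0.1526  1.916   0.1487  0.6268 -0.8594]
turn [ 0.0007 -0.0007 -0.0002] shift [0.0004 0.0001 0.0124]
```

servo_tool:
  moves: [0.28,0,0,0.006,0,0,0,0.28,0,0,0.006,0,0,0,0.28,0,0,0,0,0,0,1,0,0,0,0,0,0,1,0,0,0,0,0,0,1,0,0,0,0,0,0,1,0,0,0,0,0,0,1,0,0,0,0,0,0]
  newtons: 30

```text
clock: 18.2
tcp_pos: [0.5177, -0.2068, -0.0015]
tool_rot: [3.039, 0.795, 0.0]
ft_force: [-0.9, 1.6, 6.2]
finger_gap: 0.0491
finger_force: 31.7
```

```bash
python3 -c "
from h import *
st()"
```

```text
t18.20 [ 0.5177 -0.2068 -0.0015] yaw0.5118 tilt [0.0002 0.0001] F [-0.9449  1.6012  6.1933] gap0.0491 ff31.7 j [ 0.4422  0.6302 -0.1481  1.9183  0.1538  0.6036 -0.8637]
```

servo_tool:
  moves: [1,0,0,0,0,0,0,1,0,0,-0.02,0,0,0,1,0,0,-0.03,0,0,0,1,0,0,-0.03,0,0,0,1,0,0,-0.03,0,0,0,1,0,0,-0.03,0,0,0,1,0,0,-0.03,0,0,0,1,0,0,-0.01,0,0,0,1,0,0,0,0,0,0]
  newtons: 50

```text
clock: 19.1
tcp_pos: [0.5182, -0.207, 0.1794]
tool_rot: [3.038, 0.795, 0.003]
ft_force: [-0.3, -0.5, -0.9]
finger_gap: 0.0486
finger_force: 52.8
```

```bash
python3 -c "
from h import *
st();go([.4982,.0088,.178],1.613)"
```

```text
t19.10 [ 0.5182 -0.207   0.1794] yaw0.5117 tilt [0.0014 0.0018] F [-0.3416 -0.5296 -0.9435] gap0.0486 ff52.8 j [ 0.4821  0.3609 -0.1933  1.8305  0.0834  0.9557 -0.8062]
turn [ 0.0024 -0.0003 -1.1013] shift [ 0.2165 -0.0108  0.0014]
```

servo_tool:
  moves: [1,0,0,0,0,0,-0.1377,1,0,0,0,0,0,-0.1377,1,0,0,0,0,0,-0.1377,1,0,0,0,0,0,-0.1377,1,0,0,0,0,0,-0.1377,1,0,0,0,0,0,-0.1377,1,0,0,0,0,0,-0.1377,1,0,0,0,0,0,-0.1377,1,0.027,-0.0014,0,0,0,0,1,0.027,-0.0014,0,0,0,0]

```text
clock: 20.1
tcp_pos: [0.5116, -0.1526, 0.1764]
tool_rot: [-2.173, -2.265, 0.001]
ft_force: [1.0, -0.3, -0.9]
finger_gap: 0.0484
finger_force: 52.8
```

servo_tool:
  moves: [1,0.027,-0.0014,0,0,0,0,1,0.027,-0.0014,0,0,0,0,1,0.027,-0.0014,0,0,0,0,1,0.027,-0.0014,0,0,0,0,1,0.027,-0.0014,0,0,0,0,1,0.027,-0.0014,0,0,0,0,1,0,0,0,0,0,0,1,0,0,0,0,0,0]

```text
clock: 20.9
tcp_pos: [0.4967, 0.0087, 0.1772]
tool_rot: [-2.171, -2.268, 0.001]
ft_force: [0.4, -0.3, -0.3]
finger_gap: 0.0485
finger_force: 52.8
```

```bash
cat > held.py <<'E'
# where the held part's centre is along/across the tool; args: height of its top above the TCP
from efit import *
import sys
s=robot.state();p=robot.camera_params("wrist");im=robot.get_image("wrist");cv2.imwrite("pics/wheld%.1f.png"%s["clock"],im)
Rc=R.from_rotvec(s["tool_rot"]).as_matrix();yaw=np.arctan2(Rc[1,0],Rc[0,0]);z=s["tcp_pos"][2]+float(sys.argv[1])
best=None
for dx in(-.006,-.003,0,.003,.006):
    q=efit([(im,p)],[*(s["tcp_pos"][:2]+dx*Rc[:2,0]),yaw-np.pi/2],.05,.08,z,[[1,2,3]],rad=6)
    if best is None or (q[1]-.003*q[2])<(best[1]-.003*best[2]):best=q
q=best[0];print("held offset tool xy mm",1e3*Rc.T[:2,:2]@(q[:2]-s["tcp_pos"][:2]),"dyaw",q[2]+np.pi/2-yaw,best[1:])
im=im.copy();cv2.polylines(im,[np.array([proj(p,x,True) for x in segs(q,.05,.08,z)]).round().astype(int)],True,(0,0,255));cv2.imwrite("pics/held.png",im[60:400,120:520])
st()
E
python3 held.py .0115;python3 -c "
from h import *
go([.4982,.0088,.178],1.613)"
```

```text
held offset tool xy mm [ 2.0662 -0.6402] dyaw 0.001102530658812828 (np.float64(0.4900266748811286), 120)
t20.95 [0.4968 0.008  0.1773] yaw1.6132 tilt [ 0.0003 -0.0015] F [ 0.1435 -0.6443 -0.4726] gap0.0487 ff52.8 j [ 0.3612  0.2924 -0.5105  1.9659  0.1764  0.9279 -0.1953]
turn [-0.0015 -0.0003  0.0002] shift [ 0.0007  0.0014 -0.0007]
```

View pics/held.png

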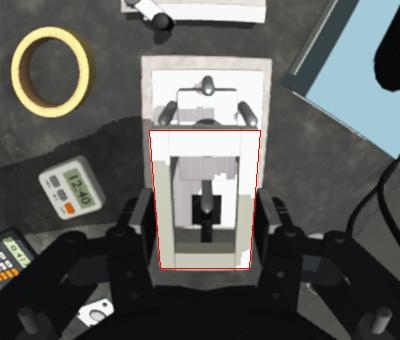

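servo_tool:
  moves: [1,0.0003,0.0015,0.01,0,0,0,1,0,0,0.02,0,0,0,1,0,0,0.02,0,0,0,1,0,0,0.01,0,0,0,1,0,0,0.01,0,0,0,1,0,0,0.01,0,0,0,1,0,0,0,0,0,0]

```text
clock: 21.65
tcp_pos: [0.4983, 0.0088, 0.0973]
tool_rot: [-2.173, -2.267, 0.001]
ft_force: [-0.4, -1.1, 0.4]
finger_gap: 0.0485
finger_force: 52.8
```

```bash
python3 -c "
from h import *
st();go([.4983,.0083,.0695],1.613)"
```

```text
t21.65 [0.4983 0.0088 0.0973] yaw1.6132 tilt [ 0.0002 -0.0014] F [-0.4128 -1.0951  0.41  ] gap0.0485 ff52.8 j [ 0.3142  0.4166 -0.4698  2.0222  0.2678  0.763  -0.2741]
turn [-0.0014 -0.0002  0.0002] shift [-0.0005 -0.      0.0278]
```

servo_tool:
  moves: [1,0,0,0.01,0,0,0,1,0,0,0.01,0,0,0,1,0,0,0.006,0,0,0,1,0,0,0.002,0,0,0,1,0,0,0,0,0,0]

```text
clock: 22.15
tcp_pos: [0.4986, 0.009, 0.07]
tool_rot: [-2.173, -2.268, 0.0]
ft_force: [0.1, -0.7, -0.2]
finger_gap: 0.0482
finger_force: 52.8
```

servo_tool:
  moves: [0.2,0,0,0,0,0,0,0.2,0,0,0,0,0,0,0.2,0,0,0,0,0,0,0.2,0,0,-0.03,0,0,0,0.2,0,0,-0.03,0,0,0,0.2,0,0,-0.03,0,0,0,0.2,0,0,-0.02,0,0,0,0.2,0,0,0,0,0,0]

```text
clock: 22.95
tcp_pos: [0.5, 0.0089, 0.183]
tool_rot: [2.171, 2.266, 0.004]
ft_force: [0.5, -0.0, -0.1]
finger_gap: 0.0685
finger_force: 0.0
```

```bash
python3 -c "
from h import *
p=robot.camera_params('wrist');im=robot.get_image('wrist');cv2.imwrite('pics/wJ.png',im);np.savez('pJ.npz',**p)
st();go([.4630,-.2765,.11],-1.131+np.pi/2)"
```

```text
t23.00 [0.4993 0.0088 0.1814] yaw1.6131 tilt [-0.0005  0.0023] F [-0.1096  0.0722 -0.1876] gap0.0684 ff0.0 j [ 0.3651  0.2899 -0.517   1.9591  0.1776  0.9341 -0.1976]
turn [ 0.0023 -0.0009  1.1733] shift [-0.1543  0.2427  0.0714]
```

servo_tool:
  moves: [0.28,0,0,0,0,0,0.1466,0.28,0,0,0,0,0,0.1466,0.28,0,0,0,0,0,0.1466,0.28,0,0,0,0,0,0.1466,0.28,0,0,0,0,0,0.1466,0.28,0,0,0,0,0,0.1466,0.28,0,0,0,0,0,0.1466,0.28,0,0,0,0,0,0.1466,0.28,-0.019,0.03,0,0,0,0,0.28,-0.019,0.03,0,0,0,0]

```text
clock: 24.0
tcp_pos: [0.4894, -0.0617, 0.1793]
tool_rot: [-3.065, -0.689, 0.002]
ft_force: [0.9, -0.3, 0.3]
finger_gap: 0.0616
finger_force: 0.0
```

servo_tool:
  moves: [0.28,-0.019,0.03,0,0,0,0,0.28,-0.019,0.03,0,0,0,0,0.28,-0.019,0.03,0,0,0,0,0.28,-0.019,0.03,0,0,0,0,0.28,-0.019,0.03,0,0,0,0,0.28,-0.019,0.031,0,0,0,0,0.28,0,0,0.03,0,0,0,0.28,0,0,0.03,0,0,0,0.28,0,0,0,0,0,0,0.28,0,0,0,0,0,0]

```text
clock: 25.0
tcp_pos: [0.4638, -0.2735, 0.1201]
tool_rot: [-3.064, -0.687, 0.002]
ft_force: [0.5, -0.9, -0.2]
finger_gap: 0.0617
finger_force: 0.0
```

```bash
cat > hov.py <<'E'
# fit a part on the worktop below: args name x y yaw(part) topz zTarget
from efit import *
import sys
x,y,w,zt,ztcp=map(float,sys.argv[1:6]);st();p=robot.camera_params("wrist");im=robot.get_image("wrist");cv2.imwrite("pics/hov%.1f.png"%robot.state()["clock"],im)
for rad in(5,7):
    q=efit([(im,p)],[x,y,w],.05,.08,zt,[[0,1,2,3]],rad=rad);print(q)
q=q[0];go([q[0],q[1],ztcp],(q[2]+np.pi/2+np.pi/2)%np.pi-np.pi/2)
E
python3 hov.py .463 -.2765 -1.131 .01 -.001
```

```text
t25.00 [ 0.4638 -0.2735  0.1201] yaw0.4410 tilt [-0.001  -0.0014] F [ 0.5187 -0.9023 -0.2285] gap0.0617 ff0.0 j [ 0.6019  0.4078 -0.1541  1.9209  0.0831  0.8207 -0.7264]
(array([ 0.462 , -0.2749, -1.1318]), np.float64(0.8061279063103334), 160)
(array([ 0.462 , -0.2749, -1.1318]), np.float64(0.8061279063103334), 160)
turn [ 0.0001 -0.0001  0.002 ] shift [-0.0026 -0.0001  0.122 ]
```

servo_tool:
  moves: [0.28,-0.0026,0,0.02,0,0,0,0.28,0,0,0.03,0,0,0,0.28,0,0,0.03,0,0,0,0.28,0,0,0.02,0,0,0,0.28,0,0,0.012,0,0,0,0.28,0,0,0.008,0,0,0,0.28,0,0,0,0,0,0,1,0,0,0,0,0,0,1,0,0,0,0,0,0,1,0,0,0,0,0,0]
  newtons: 30

```text
clock: 26.05
tcp_pos: [0.4622, -0.2752, 0.0014]
tool_rot: [3.065, 0.686, 0.002]
ft_force: [-1.8, 1.2, 8.7]
finger_gap: 0.0487
finger_force: 31.5
```

servo_tool:
  moves: [1,0,0,0,0,0,0,1,0,0,0,0,0,0]

```text
clock: 26.25
tcp_pos: [0.4623, -0.2753, 0.0014]
tool_rot: [3.065, 0.686, 0.002]
ft_force: [-2.1, 2.4, 8.1]
finger_gap: 0.0489
finger_force: 31.5
```

```bash
python3 -c "
from h import *
st()"
```

```text
t26.25 [ 0.4623 -0.2753  0.0014] yaw0.4406 tilt [0.0009 0.0012] F [-2.1268  2.3969  8.1346] gap0.0489 ff31.5 j [ 0.5802  0.6001 -0.1244  1.9684  0.1284  0.579  -0.7604]
```

servo_tool:
  moves: [1,0,0,0,0,0,0,1,0,0,-0.02,0,0,0,1,0,0,-0.03,0,0,0,1,0,0,-0.03,0,0,0,1,0,0,-0.03,0,0,0,1,0,0,-0.03,0,0,0,1,0,0,-0.03,0,0,0,1,0,0,-0.01,0,0,0,1,0,0,0,0,0,0]
  newtons: 50

```text
clock: 27.15
tcp_pos: [0.4623, -0.2754, 0.182]
tool_rot: [3.064, 0.686, 0.003]
ft_force: [-0.6, -0.4, 0.4]
finger_gap: 0.0481
finger_force: 52.7
```

```bash
python3 -c "
from h import *
st();go([.4983,.0083,.182],1.613)"
```

```text
t27.15 [ 0.4623 -0.2754  0.182 ] yaw0.4405 tilt [0.0017 0.0027] F [-0.6011 -0.3594  0.3715] gap0.0481 ff52.7 j [ 0.6164  0.3219 -0.1637  1.8779  0.0641  0.9437 -0.7068]
turn [ 0.0033  0.0001 -1.1725] shift [ 0.282  0.048 -0.   ]
```

servo_tool:
  moves: [1,0,0,0,0,0,-0.1465,1,0,0,0,0,0,-0.1465,1,0,0,0,0,0,-0.1465,1,0,0,0,0,0,-0.1465,1,0,0,0,0,0,-0.1465,1,0,0,0,0,0,-0.1465,1,0,0,0,0,0,-0.1465,1,0,0,0,0,0,-0.1465,1,0.03,0.005,0,0,0,0,1,0.036,0.006,0,0,0,0]

```text
clock: 28.15
tcp_pos: [0.4691, -0.2087, 0.1788]
tool_rot: [-2.176, -2.264, 0.001]
ft_force: [0.6, 0.3, -0.2]
finger_gap: 0.0482
finger_force: 52.7
```

servo_tool:
  moves: [1,0.036,0.006,0,0,0,0,1,0.036,0.006,0,0,0,0,1,0.036,0.006,0,0,0,0,1,0.036,0.006,0,0,0,0,1,0.036,0.006,0,0,0,0,1,0.036,0.006,0,0,0,0,1,0,0,0,0,0,0,1,0,0,0,0,0,0]

```text
clock: 28.95
tcp_pos: [0.4963, 0.0093, 0.1792]
tool_rot: [-2.172, -2.268, 0.001]
ft_force: [0.2, -0.2, -0.2]
finger_gap: 0.0481
finger_force: 52.7
```

```bash
python3 held.py .0086;python3 -c "
from h import *
go([.4983,.0083,.082],1.613)"
```

```text
held offset tool xy mm [ 0.8506 -0.5725] dyaw -0.004131556861171948 (np.float64(0.6791911718102706), 119)
t29.00 [0.4963 0.0082 0.1794] yaw1.6125 tilt [ 0.0001 -0.0015] F [-0.0822  0.1633  0.3614] gap0.0481 ff52.7 j [ 0.3716  0.2903 -0.5229  1.9649  0.1786  0.9326 -0.1986]
turn [-0.0015 -0.0001 -0.0005] shift [-0.      0.002   0.0974]
```

servo_tool:
  moves: [1,0.0013,0.002,0.01,0,0,0,1,0,0,0.02,0,0,0,1,0,0,0.02,0,0,0,1,0,0,0.01,0,0,0,1,0,0,0.01,0,0,0,1,0,0,0.008,0,0,0,1,0,0,0,0,0,0]

```text
clock: 29.7
tcp_pos: [0.4984, 0.0099, 0.1015]
tool_rot: [-2.174, -2.267, 0.001]
ft_force: [0.2, -0.1, -0.7]
finger_gap: 0.048
finger_force: 52.7
```

```bash
python3 -c "
from h import *
st()"
```

```text
t29.70 [0.4984 0.0099 0.1015] yaw1.6124 tilt [ 0.0002 -0.0011] F [ 0.2462 -0.1098 -0.7178] gap0.0480 ff52.7 j [ 0.3236  0.4117 -0.4836  2.0192  0.2694  0.7729 -0.2787]
```

servo_tool:
  moves: [1,0,0,0.01,0,0,0,1,0,0,0.007,0,0,0,1,0,0,0.002,0,0,0,1,0,0,0,0,0,0]

```text
clock: 30.1
tcp_pos: [0.4986, 0.0101, 0.083]
tool_rot: [-2.174, -2.267, 0.0]
ft_force: [0.3, -0.6, 0.4]
finger_gap: 0.0482
finger_force: 52.7
```

servo_tool:
  moves: [0.2,0,0,0,0,0,0,0.2,0,0,0,0,0,0,0.2,0,0,0,0,0,0,0.2,0,0,-0.03,0,0,0,0.2,0,0,-0.03,0,0,0,0.2,0,0,-0.03,0,0,0,0.2,0,0,-0.01,0,0,0,0.2,0,0,0,0,0,0]

```text
clock: 30.9
tcp_pos: [0.4994, 0.01, 0.1845]
tool_rot: [2.173, 2.266, 0.002]
ft_force: [-0.1, 0.5, -0.7]
finger_gap: 0.0684
finger_force: 0.0
```

```bash
python3 -c "
from h import *
p=robot.camera_params('wrist');im=robot.get_image('wrist');cv2.imwrite('pics/wK.png',im);np.savez('pK.npz',**p)
st();go([.4055,-.3665,.12],-1.135+np.pi/2)"
```

```text
t30.95 [0.4988 0.0099 0.1832] yaw1.6123 tilt [-0.0004  0.0006] F [ 0.4678 -0.5595 -0.8032] gap0.0683 ff0.0 j [ 0.3733  0.2892 -0.5291  1.9569  0.1796  0.9404 -0.2025]
turn [ 0.0008 -0.0001  1.1765] shift [-0.2435  0.3018  0.0632]
```

servo_tool:
  moves: [0.28,0,0,0,0,0,0.147,0.28,0,0,0,0,0,0.147,0.28,0,0,0,0,0,0.147,0.28,0,0,0,0,0,0.147,0.28,0,0,0,0,0,0.147,0.28,0,0,0,0,0,0.147,0.28,0,0,0,0,0,0.147,0.28,0,0,0,0,0,0.147,0.28,-0.025,0.03,0,0,0,0,0.28,-0.025,0.031,0,0,0,0]

```text
clock: 31.95
tcp_pos: [0.4783, -0.0664, 0.1817]
tool_rot: [-3.065, -0.683, 0.003]
ft_force: [1.7, -1.2, 0.2]
finger_gap: 0.061
finger_force: 0.0
```

servo_tool:
  moves: [0.28,-0.028,0.034,0,0,0,0,0.28,-0.028,0.034,0,0,0,0,0.28,-0.028,0.034,0,0,0,0,0.28,-0.028,0.034,0,0,0,0,0.28,-0.028,0.034,0,0,0,0,0.28,-0.028,0.034,0,0,0,0,0.28,-0.026,0.037,0.02,0,0,0,0.28,0,0,0.04,0,0,0,0.28,0,0,0,0,0,0,0.28,0,0,0,0,0,0]

```text
clock: 32.95
tcp_pos: [0.4051, -0.3656, 0.1225]
tool_rot: [-3.064, -0.681, 0.003]
ft_force: [0.1, -0.1, 0.8]
finger_gap: 0.0615
finger_force: 0.0
```

```bash
python3 hov.py .4055 -.3665 -1.135 .01 .0
```

```text
t32.95 [ 0.4051 -0.3656  0.1225] yaw0.4375 tilt [-0.0012 -0.0029] F [ 0.0509 -0.0547  0.7626] gap0.0615 ff0.0 j [ 0.7603  0.4137 -0.1012  1.9021  0.0546  0.8315 -0.5027]
(array([ 0.4061, -0.3655, -1.1329]), np.float64(0.9081359235692891), 160)
(array([ 0.4061, -0.3655, -1.1329]), np.float64(0.9081359235692891), 160)
turn [-0.0006  0.0001  0.0001] shift [ 0.0004 -0.0003  0.1238]
```

servo_tool:
  moves: [0.28,0.0005,0,0.02,0,0,0,0.28,0,0,0.03,0,0,0,0.28,0,0,0.03,0,0,0,0.28,0,0,0.02,0,0,0,0.28,0,0,0.014,0,0,0,0.28,0,0,0.009,0,0,0,0.28,0,0,0,0,0,0,1,0,0,0,0,0,0,1,0,0,0,0,0,0,1,0,0,0,0,0,0]
  newtons: 30

```text
clock: 34.0
tcp_pos: [0.4064, -0.367, 0.0014]
tool_rot: [3.066, 0.68, 0.002]
ft_force: [-0.8, 1.7, 8.7]
finger_gap: 0.0491
finger_force: 31.9
```

servo_tool:
  moves: [1,0,0,0,0,0,0,1,0,0,0,0,0,0]

```text
clock: 34.2
tcp_pos: [0.4064, -0.367, 0.0014]
tool_rot: [3.066, 0.68, 0.002]
ft_force: [-1.3, 1.2, 8.4]
finger_gap: 0.0491
finger_force: 31.9
```

```bash
python3 -c "
from h import *
st()"
```

```text
t34.20 [ 0.4064 -0.367   0.0014] yaw0.4366 tilt [0.0007 0.0014] F [-1.3186  1.1743  8.3714] gap0.0491 ff31.9 j [ 0.7444  0.6096 -0.0827  1.9459  0.0854  0.5878 -0.5287]
```

servo_tool:
  moves: [1,0,0,0,0,0,0,1,0,0,-0.02,0,0,0,1,0,0,-0.03,0,0,0,1,0,0,-0.03,0,0,0,1,0,0,-0.03,0,0,0,1,0,0,-0.03,0,0,0,1,0,0,-0.03,0,0,0,1,0,0,-0.01,0,0,0,1,0,0,0,0,0,0]
  newtons: 50

```text
clock: 35.1
tcp_pos: [0.4063, -0.367, 0.1819]
tool_rot: [3.065, 0.68, 0.003]
ft_force: [-0.4, -0.5, -1.3]
finger_gap: 0.0485
finger_force: 52.7
```

servo_tool:
  moves: [1,0,0,0,0,0,-0.147,1,0,0,0,0,0,-0.147,1,0,0,0,0,0,-0.147,1,0,0,0,0,0,-0.147,1,0,0,0,0,0,-0.147,1,0,0,0,0,0,-0.147,1,0,0,0,0,0,-0.147,1,0,0,0,0,0,-0.147,1,0.037,0.011,0,0,0,0,1,0.037,0.011,0,0,0,0]

```text
clock: 36.1
tcp_pos: [0.424, -0.291, 0.1788]
tool_rot: [-2.175, -2.264, -0.0]
ft_force: [1.6, 0.8, -0.9]
finger_gap: 0.0479
finger_force: 52.7
```

servo_tool:
  moves: [1,0.037,0.011,0,0,0,0,1,0.037,0.011,0,0,0,0,1,0.037,0.011,0,0,0,0,1,0.037,0.011,0,0,0,0,1,0.037,0.011,0,0,0,0,1,0.037,0.011,0,0,0,0,1,0.037,0.011,0,0,0,0,1,0.037,0.011,0,0,0,0,1,0,0,0,0,0,0,1,0,0,0,0,0,0]

```text
clock: 37.1
tcp_pos: [0.4997, 0.0085, 0.1791]
tool_rot: [-2.171, -2.268, 0.001]
ft_force: [0.4, -1.2, -1.6]
finger_gap: 0.0481
finger_force: 52.7
```

```bash
python3 held.py .0086;python3 -c "
from h import *
go([.4984,.0095,.0924],1.613)"
```

```text
held offset tool xy mm [ 1.3064 -0.6348] dyaw 0.0011251767822963998 (np.float64(0.6611420513097085), 106)
t37.15 [0.4997 0.0074 0.1793] yaw1.6128 tilt [ 0.0003 -0.0016] F [ 0.5306 -0.3214 -0.1672] gap0.0482 ff52.7 j [ 0.3754  0.2973 -0.5268  1.957   0.1835  0.9354 -0.2001]
turn [-0.0016 -0.0003 -0.0002] shift [ 0.0021 -0.0012  0.0869]
```

servo_tool:
  moves: [1,0.0015,-0.0012,0.01,0,0,0,1,0,0,0.02,0,0,0,1,0,0,0.02,0,0,0,1,0,0,0.01,0,0,0,1,0,0,0.01,0,0,0,1,0,0,0.004,0,0,0,1,0,0,0,0,0,0]

```text
clock: 37.85
tcp_pos: [0.4989, 0.0091, 0.106]
tool_rot: [-2.174, -2.267, 0.0]
ft_force: [0.3, -0.1, -0.4]
finger_gap: 0.0481
finger_force: 52.7
```

```bash
python3 -c "
from h import *
st()"
```

```text
t37.85 [0.4989 0.0091 0.106 ] yaw1.6125 tilt [ 0.0001 -0.0005] F [ 0.3005 -0.0898 -0.3846] gap0.0481 ff52.7 j [ 0.3319  0.4055 -0.4911  2.0159  0.2668  0.7823 -0.2748]
```

servo_tool:
  moves: [1,0,-0.0004,0.008,0,0,0,1,0,0,0.003,0,0,0,1,0,0,0.002,0,0,0,1,0,0,0,0,0,0]

```text
clock: 38.25
tcp_pos: [0.4985, 0.0092, 0.0931]
tool_rot: [-2.174, -2.267, 0.0]
ft_force: [-0.4, 0.1, 0.1]
finger_gap: 0.0484
finger_force: 52.7
```

servo_tool:
  moves: [0.2,0,0,0,0,0,0,0.2,0,0,0,0,0,0,0.2,0,0,0,0,0,0,0.2,0,0,-0.03,0,0,0,0.2,0,0,-0.03,0,0,0,0.2,0,0,-0.03,0,0,0,0.2,0,0,0,0,0,0,0.2,0,0,0,0,0,0]

```text
clock: 39.05
tcp_pos: [0.4988, 0.009, 0.1836]
tool_rot: [2.174, 2.266, 0.001]
ft_force: [-0.8, 0.1, -1.1]
finger_gap: 0.0682
finger_force: 0.0
```

```bash
python3 -c "
from h import *
p=robot.camera_params('wrist');im=robot.get_image('wrist');cv2.imwrite('pics/wL.png',im);np.savez('pL.npz',**p)
t=robot.get_image('top');cv2.imwrite('pics/top1.png',t)
g=cv2.cvtColor(t,6)[200:300,370:470];m=(g>140).astype(np.uint8);n,l,s,c=cv2.connectedComponentsWithStats(m)
q=robot.camera_params('top')
for k in range(1,n):
  if s[k,4]>60:
    u=c[k]+[370,200];print(s[k],u,onz(q,u,.01),cv2.minAreaRect(np.argwhere(l==k)[:,::-1].astype(np.float32)))
st();go([.337,-.310,.14],.6)"
```

```text
[ 42  48  28  30 399] [425.3935 262.1729] [ 0.3416 -0.3071  0.01  ] ((55.37919616699219, 62.184566497802734), (26.461193084716797, 15.97502326965332), 55.00798034667969)
[  0  53  21  14 103] [378.3786 257.2039] [ 0.357  -0.1595  0.01  ] ((10.482758522033691, 58.29310607910156), (23.397613525390625, 7.242117881774902), 21.801406860351562)
t39.15 [0.4982 0.009  0.1825] yaw1.6125 tilt [ 0.     -0.0012] F [0.4156 0.3412 0.564 ] gap0.0682 ff0.0 j [ 0.379   0.2906 -0.5337  1.9578  0.1812  0.9409 -0.2021]
turn [-0.0011  0.0005  1.0125] shift [-0.3132  0.1723  0.0425]
```

servo_tool:
  moves: [0.28,0,0,0,0,0,0.1265,0.28,0,0,0,0,0,0.1265,0.28,0,0,0,0,0,0.1265,0.28,0,0,0,0,0,0.1265,0.28,0,0,0,0,0,0.1265,0.28,0,0,0,0,0,0.1265,0.28,0,0,0,0,0,0.1265,0.28,0,0,0,0,0,0.1265,0.28,-0.031,0.017,0,0,0,0,0.28,-0.031,0.017,0,0,0,0]

```text
clock: 40.15
tcp_pos: [0.4658, -0.054, 0.1821]
tool_rot: [-2.999, -0.932, 0.003]
ft_force: [1.1, -0.9, 0.1]
finger_gap: 0.0615
finger_force: 0.0
```

servo_tool:
  moves: [0.28,-0.035,0.019,0,0,0,0,0.28,-0.035,0.019,0,0,0,0,0.28,-0.035,0.019,0,0,0,0,0.28,-0.035,0.019,0,0,0,0,0.28,-0.035,0.02,0,0,0,0,0.28,-0.036,0.02,0,0,0,0,0.28,-0.036,0.02,0.02,0,0,0,0.28,0,0,0.04,0,0,0,0.28,0,0,0,0,0,0,0.28,0,0,0,0,0,0]

```text
clock: 41.15
tcp_pos: [0.3397, -0.3048, 0.1231]
tool_rot: [-2.998, -0.93, 0.002]
ft_force: [0.4, 0.7, 0.7]
finger_gap: 0.0612
finger_force: 0.0
```

```bash
python3 hov.py .3395 -.307 -.971 .01 .0; python3 hov.py .341 -.306 -.971 .01 .0
```

```text
t41.15 [ 0.3397 -0.3048  0.1231] yaw0.6016 tilt [-0.0005 -0.0027] F [0.4091 0.7336 0.6932] gap0.0612 ff0.0 j [ 0.7627  0.2727 -0.112   2.1122  0.0431  0.7614 -0.3457]
(array([ 0.3417, -0.306 , -0.9812]), np.float64(0.736066988650442), 160)
(array([ 0.3417, -0.306 , -0.9812]), np.float64(0.736066988650442), 160)
turn [-0.0005 -0.0001  0.0125] shift [0.0006 0.0014 0.124 ]
t41.20 [ 0.3404 -0.3051  0.124 ] yaw0.6020 tilt [ 0.0001 -0.0005] F [-0.5587 -0.7308  0.5776] gap0.0614 ff0.0 j [ 0.7624  0.2713 -0.1121  2.1114  0.0431  0.7615 -0.3456]
(array([ 0.3419, -0.3059, -0.9849]), np.float64(0.7877977686825309), 160)
(array([ 0.3419, -0.3059, -0.9849]), np.float64(0.7877977686825309), 160)
turn [ 0.0008 -0.0004  0.0162] shift [0.0007 0.0011 0.1245]
```

servo_tool:
  moves: [0.28,0.0007,0.0011,0.02,0,0,0.014,0.28,0,0,0.03,0,0,0,0.28,0,0,0.03,0,0,0,0.28,0,0,0.02,0,0,0,0.28,0,0,0.015,0,0,0,0.28,0,0,0.009,0,0,0,0.28,0,0,0,0,0,0,1,0,0,0,0,0,0,1,0,0,0,0,0,0,1,0,0,0,0,0,0]
  newtons: 40

```text
clock: 42.25
tcp_pos: [0.3416, -0.3065, 0.0005]
tool_rot: [3.006, 0.908, 0.002]
ft_force: [-1.7, 3.2, 10.1]
finger_gap: 0.0486
finger_force: 41.7
```

servo_tool:
  moves: [1,0,0,0,0,0,0,1,0,0,0,0,0,0]

```text
clock: 42.45
tcp_pos: [0.3416, -0.3065, 0.0004]
tool_rot: [3.006, 0.908, 0.001]
ft_force: [-1.4, 3.7, 11.3]
finger_gap: 0.0487
finger_force: 41.7
```

```bash
python3 -c "
from h import *
st();go([.4984,.0093,.182],1.613)"
```

```text
t42.45 [ 0.3416 -0.3065  0.0004] yaw0.5869 tilt [0.0005 0.0014] F [-1.3869  3.7248 11.3096] gap0.0487 ff41.7 j [ 0.7353  0.5106 -0.0833  2.16    0.0892  0.4726 -0.4007]
turn [ 0.0016  0.0002 -1.0261] shift [ 0.3089  0.17   -0.1816]
```

servo_tool:
  moves: [1,0,0,0,0,0,0,1,0,0,-0.02,0,0,0,1,0,0,-0.03,0,0,0,1,0,0,-0.03,0,0,0,1,0,0,-0.03,0,0,0,1,0,0,-0.03,0,0,0,1,0,0,-0.03,0,0,0,1,0,0,-0.015,0,0,0,1,0,0,0,0,0,0]
  newtons: 60

```text
clock: 43.35
tcp_pos: [0.3418, -0.307, 0.187]
tool_rot: [3.004, 0.907, 0.004]
ft_force: [-0.6, -0.2, -1.2]
finger_gap: 0.0481
finger_force: 63.5
```

servo_tool:
  moves: [1,0,0,0,0,0,-0.1283,1,0,0,0,0,0,-0.1283,1,0,0,0,0,0,-0.1283,1,0,0,0,0,0,-0.1283,1,0,0,0,0,0,-0.1283,1,0,0,0,0,0,-0.1283,1,0,0,0,0,0,-0.1283,1,0,0,0,0,0,-0.1283,1,0.031,0.017,0,0,0,0,1,0.031,0.017,0,0,0,0]

```text
clock: 44.35
tcp_pos: [0.372, -0.2423, 0.1838]
tool_rot: [-2.175, -2.266, 0.0]
ft_force: [0.8, 0.2, -1.6]
finger_gap: 0.048
finger_force: 63.5
```

servo_tool:
  moves: [1,0.031,0.017,0,0,0,0,1,0.031,0.017,0,0,0,0,1,0.031,0.017,0,0,0,0,1,0.031,0.017,0,0,0,0,1,0.031,0.017,0,0,0,0,1,0.031,0.017,0,0,0,0,1,0.031,0.017,0,0,0,0,1,0.03,0.017,0,0,0,0,1,0,0,0,0,0,0,1,0,0,0,0,0,0]

```text
clock: 45.35
tcp_pos: [0.4974, 0.0101, 0.1836]
tool_rot: [-2.172, -2.269, 0.001]
ft_force: [-1.2, -0.8, -2.0]
finger_gap: 0.0478
finger_force: 63.5
```

```bash
python3 held.py .0096;python3 -c "
from h import *
go([.4984,.0093,.1014],1.613)"
```

```text
held offset tool xy mm [ 1.1051 -0.5792] dyaw 0.0004785762125418813 (np.float64(0.7414234005958721), 106)
t45.40 [0.4973 0.0092 0.1837] yaw1.6130 tilt [-0.0001 -0.001 ] F [-0.6351 -0.1249 -2.1558] gap0.0481 ff63.5 j [ 0.3361  0.28   -0.4826  1.9601  0.1596  0.9393 -0.1831]
turn [-0.001   0.0001 -0.    ] shift [0.     0.0011 0.0823]
```

servo_tool:
  moves: [1,0,0.0011,0.01,0,0,0,1,0,0,0.02,0,0,0,1,0,0,0.02,0,0,0,1,0,0,0.015,0,0,0,1,0,0,0.006,0,0,0,1,0,0,0.006,0,0,0,1,0,0,0.004,0,0,0,1,0,0,0,0,0,0]

```text
clock: 46.2
tcp_pos: [0.4988, 0.0095, 0.1031]
tool_rot: [-2.174, -2.267, 0.0]
ft_force: [1.0, 0.6, -1.5]
finger_gap: 0.0478
finger_force: 63.5
```

```bash
python3 -c "
from h import *
st()"
```

```text
t46.20 [0.4988 0.0095 0.1031] yaw1.6127 tilt [ 0.     -0.0002] F [ 1.0297  0.6029 -1.4627] gap0.0478 ff63.5 j [ 0.2941  0.4029 -0.4466  2.0191  0.2455  0.7709 -0.2568]
```

servo_tool:
  moves: [1,0,0,0.002,0,0,0,1,0,0,0,0,0,0,0.2,0,0,0,0,0,0,0.2,0,0,0,0,0,0,0.2,0,0,0,0,0,0,0.2,0,0,-0.03,0,0,0,0.2,0,0,-0.03,0,0,0,0.2,0,0,-0.03,0,0,0,0.2,0,0,0,0,0,0,0.2,0,0,0,0,0,0]

```text
clock: 47.2
tcp_pos: [0.499, 0.0096, 0.1916]
tool_rot: [2.174, 2.267, 0.001]
ft_force: [0.1, -1.5, -1.2]
finger_gap: 0.0679
finger_force: 0.0
```

Run:
```python
from efit import *
from fit import views
st();p=robot.camera_params("wrist");im=robot.get_image("wrist");cv2.imwrite("pics/wM.png",im);np.savez("pM.npz",**p)
print(efit([(im,p)],[.498,.0105,.0423],.05,.08,.110,[[1,2,3]],rad=6))
for ed in([0,1,3],[1,3]):
    print("tray",efit([(im,p)],[.4992,-.0142,.0423],.1,.16,.048,[[1,2,3]],rad=4))
im2=im.copy();V=views("D")[0];d=V[0].copy()
S=np.array([.489,.2104,.021])
c,s=np.cos(S[2]),np.sin(S[2])
def W(a,b,z):return [S[0]+c*a-s*b,S[1]+s*a+c*b,z]
for I,q in((im2,p),(d,V[1])):
    for th,col in((.8,(255,0,0)),(1.0,(0,255,0)),(1.2,(0,0,255))):
        a,b=-.062+.04*np.sin(th),-.081-.04*np.cos(th)
        cv2.line(I,*[tuple((proj(q,W(a,b,z),True)*16).round().astype(int)) for z in(.0475,.0875)],col,1,cv2.LINE_AA,4)
    cv2.circle(I,tuple(proj(q,W(-.062,-.081,.05),True).round().astype(int)),2,(255,0,255),1)
    for Q,w,l,z in(([.498,.0105,.0423],.05,.08,.110),):
        if I is im2: cv2.polylines(I,[np.array([proj(q,x,True)*16 for x in segs(Q,w,l,z)]).round().astype(int)],True,(0,0,255),1,cv2.LINE_AA,4)
cv2.imwrite("pics/M2.png",np.hstack([cv2.resize(im2[40:340,200:400],None,fx=2,fy=2,interpolation=3),cv2.resize(d[40:240,230:330],None,fx=3,fy=3,interpolation=3)]))
```

```text
t47.20 [0.499  0.0096 0.1916] yaw1.6128 tilt [-0.0003  0.0011] F [ 0.1132 -1.5113 -1.17  ] gap0.0679 ff0.0 j [ 0.3415  0.2721 -0.4888  1.9499  0.1558  0.9549 -0.1803]
(array([0.4982, 0.0105, 0.0391]), np.float64(0.5192961218995584), 91)
tray (array([ 0.4993, -0.0146,  0.0389]), np.float64(0.5029614619417707), 76)
tray (array([ 0.4993, -0.0146,  0.0389]), np.float64(0.5029614619417707), 76)
```

View pics/M2.png

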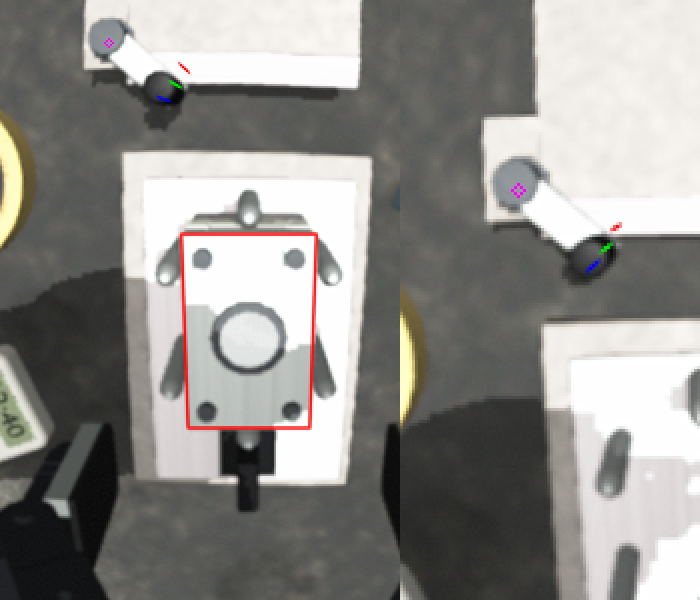

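servo_tool:
  moves: [0.5,0,0,0,0,0,0.021,0.5,0.019,-0.0074,0,0,0,0,0.5,0.019,-0.0074,0,0,0,0,0.5,0.019,-0.0074,0,0,0,0,0.5,0.019,-0.0074,0,0,0,0,0.5,0.0185,-0.0074,0,0,0,0,0.5,0,0,0.03,0,0,0,0.5,0,0,0.03,0,0,0,0.5,0,0,0,0,0,0,0.5,0,0,0,0,0,0]
  newtons: 20

```text
clock: 48.25
tcp_pos: [0.4596, 0.1035, 0.1313]
tool_rot: [-2.197, -2.244, 0.002]
ft_force: [-0.2, -0.3, 0.8]
finger_gap: 0.0428
finger_force: 0.0
```

```bash
cat > knob.py <<'E'
# estimate latch angle: dark post silhouette vs model
from h import *
S=np.array([.489,.2104,.021]);c,s=np.cos(S[2]),np.sin(S[2])
def W(a,b,z):return [S[0]+c*a-s*b,S[1]+s*a+c*b,z]
def K(th):return W(-.062+.04*np.sin(th),-.081-.04*np.cos(th),0)
if __name__=="__main__":
    st();p=robot.camera_params("wrist");im=robot.get_image("wrist");cv2.imwrite("pics/kn%.1f.png"%robot.state()["clock"],im)
    g=cv2.cvtColor(im,6).astype(float);r=[]
    for th in np.arange(-.4,1.6,.02):
        k=np.array(K(th));m=np.zeros(g.shape,np.uint8)
        P=np.array([proj(p,k+[.007*np.cos(t),.007*np.sin(t),z],True) for t in np.arange(0,6.28,.5) for z in(.0475,.0875)])
        cv2.fillConvexPoly(m,cv2.convexHull(P.round().astype(np.int32)),1);r.append((g[m>0].mean(),th))
    r.sort();print(r[:4])
E
python3 knob.py; python3 -c "
from h import *
go([.46,.1033,.058],1.592)"
```

```text
t48.25 [0.4596 0.1035 0.1313] yaw1.5918 tilt [ 0.0003 -0.0018] F [-0.1624 -0.2711  0.8039] gap0.0428 ff0.0 j [ 0.1699  0.3217 -0.5269  2.0622  0.2196  0.8127 -0.4661]
[(np.float64(40.508426966292134), np.float64(0.8400000000000011)), (np.float64(40.78212290502793), np.float64(0.8600000000000011)), (np.float64(41.42718446601942), np.float64(0.8800000000000011)), (np.float64(42.2924791086351), np.float64(0.9000000000000011))]
turn [-0.     -0.0004 -0.0003] shift [-0.0003 -0.0002  0.074 ]
```

servo_tool:
  moves: [0.5,0,0,0.025,0,0,0,0.5,0,0,0.025,0,0,0,0.5,0,0,0.016,0,0,0,0.5,0,0,0.006,0,0,0,0.5,0,0,0,0,0,0,1,0,0,0,0,0,0,1,0,0,0,0,0,0,1,0,0,0,0,0,0,1,0,0,0,0,0,0,1,0,0,0,0,0,0]
  newtons: 20

```text
clock: 49.3
tcp_pos: [0.4603, 0.1036, 0.0602]
tool_rot: [2.197, 2.244, 0.001]
ft_force: [-3.6, 0.0, 9.5]
finger_gap: 0.0133
finger_force: 20.8
```

Run:
```python
from knob import *
st();s=robot.state();Rc=R.from_rotvec(s["tool_rot"]).as_matrix()
t0=.86;k0=np.array(K(t0))
ths=np.linspace(t0,-.22,9)
P=[np.array(K(t)) for t in ths]
for a,b in zip(P[:-1],P[1:]):print((Rc.T@(b-a)))
```

```text
t49.30 [0.4603 0.1036 0.0602] yaw1.5920 tilt [0.     0.0011] F [-3.6412  0.0047  9.4614] gap0.0133 ff20.8 j [ 0.1122  0.4451 -0.4703  2.1041  0.3243  0.6601 -0.5561]
[-0.0038 -0.0038 -0.    ]
[-0.0033 -0.0043 -0.    ]
[-0.0027 -0.0047 -0.    ]
[-0.002 -0.005 -0.   ]
[-0.0013 -0.0052 -0.    ]
[-0.0006 -0.0054 -0.    ]
[ 0.0001 -0.0054 -0.    ]
[ 0.0008 -0.0053 -0.    ]
```

servo_tool:
  moves: [1,-0.0038,-0.0038,0,0,0,0,1,-0.0033,-0.0043,0,0,0,0,1,-0.0027,-0.0047,0,0,0,0,1,-0.002,-0.005,0,0,0,0,1,-0.0013,-0.0052,0,0,0,0,1,-0.0006,-0.0054,0,0,0,0,1,0.0001,-0.0054,0,0,0,0,1,0.0008,-0.0053,0,0,0,0,1,0,0,0,0,0,0]

```text
clock: 50.2
tcp_pos: [0.4216, 0.0893, 0.0601]
tool_rot: [2.197, 2.243, 0.002]
ft_force: [1.1, -4.5, 8.1]
finger_gap: 0.0136
finger_force: 20.8
```

servo_tool:
  moves: [0.7,0,0,0,0,0,0,0.7,0,0,0,0,0,0,0.7,0,0,0,0,0,0,0.7,0,0,-0.03,0,0,0,0.7,0,0,-0.03,0,0,0,0.7,0,0,-0.03,0,0,0,0.7,0,0,0,0,0,0,0.7,0,0,0,0,0,0]

```text
clock: 51.0
tcp_pos: [0.4212, 0.0896, 0.1496]
tool_rot: [2.197, 2.244, 0.001]
ft_force: [0.7, 0.6, -0.4]
finger_gap: 0.0256
finger_force: 0.0
```

```bash
python3 knob.py
python3 - <<'E'
from h import *
q=np.array([.4993,-.0144,.041]);print("fin",q[:2]+.058*np.array([np.sin(q[2]),-np.cos(q[2])]))
go([.5017,-.0724,.13],1.6118)
E
```

```text
t51.00 [0.4212 0.0896 0.1496] yaw1.5917 tilt [-0.0002  0.0011] F [ 0.6983  0.6322 -0.3917] gap0.0256 ff0.0 j [ 0.2296  0.2193 -0.5631  2.1391  0.1599  0.8217 -0.4109]
[(np.float64(37.748333333333335), np.float64(-0.21999999999999986)), (np.float64(37.92869269949066), np.float64(-0.23999999999999988)), (np.float64(39.082332761578044), np.float64(-0.2599999999999999)), (np.float64(39.5632183908046), np.float64(-0.19999999999999984))]
fin [ 0.5017 -0.0724]
turn [-0.0003  0.0002 -0.0199] shift [-0.1652  0.0742  0.0189]
```

servo_tool:
  moves: [0.5,0,0,0,0,0,-0.02,0.5,-0.033,0.0148,0,0,0,0,0.5,-0.033,0.0148,0,0,0,0,0.5,-0.033,0.0148,0,0,0,0,0.5,-0.033,0.0148,0,0,0,0,0.5,-0.033,0.015,0,0,0,0,0.5,0,0,0,0,0,0,0.5,0,0,0,0,0,0]

```text
clock: 51.85
tcp_pos: [0.5015, -0.0722, 0.1482]
tool_rot: [-2.174, -2.265, 0.001]
ft_force: [-0.6, -0.1, 0.6]
finger_gap: 0.0428
finger_force: 0.0
```

Run:
```python
from efit import *
st();p=robot.camera_params("wrist");im=robot.get_image("wrist");cv2.imwrite("pics/wN.png",im)
print("tray",efit([(im,p)],[.4992,-.0142,.0423],.1,.16,.048,[[1,2,3]],rad=4))
print("cover",efit([(im,p)],[.498,.0105,.04],.05,.08,.110,[[0,1,2,3]],rad=4))
print("stage",efit([(im,p)],[.489,.2104,.021],.11,.2,.0385,[[0,1,3]],rad=5))
go([.5017,-.0724,.056],1.6118)
```

```text
t51.85 [ 0.5015 -0.0722  0.1482] yaw1.6117 tilt [ 0.0009 -0.0019] F [-0.6066 -0.0639  0.582 ] gap0.0428 ff0.0 j [ 0.4617  0.3443 -0.4489  1.9689  0.1916  0.8714 -0.0476]
tray (array([ 0.4989, -0.0143,  0.0371]), np.float64(0.6363534992591362), 119)
cover (array([0.4983, 0.0109, 0.0419]), np.float64(0.4711626610355968), 99)
stage (array([0.4726, 0.2466, 0.0978]), np.float64(6.268243609442866e-09), 2)
turn [-0.0017 -0.0009  0.0011] shift [-0.001   0.0002  0.0924]
```

servo_tool:
  moves: [0.5,-0.0005,0,0.025,0,0,0,0.5,0,0,0.025,0,0,0,0.5,0,0,0.025,0,0,0,0.5,0,0,0.016,0,0,0,0.5,0,0,0,0,0,0,1,0,0,0,0,0,0,1,0,0,0,0,0,0,1,0,0,0,0,0,0,1,0,0,0,0,0,0,1,0,0,0,0,0,0]
  newtons: 30

```text
clock: 52.9
tcp_pos: [0.5025, -0.0723, 0.0593]
tool_rot: [2.174, 2.266, 0.001]
ft_force: [-2.2, 2.8, 8.6]
finger_gap: 0.0091
finger_force: 30.5
```

Run:
```python
from efit import *
st()
go([.490,.1624,.056],1.592)
```

```text
t52.90 [ 0.5025 -0.0723  0.0593] yaw1.6124 tilt [-0.0002  0.0013] F [-2.2043  2.7942  8.5659] gap0.0091 ff30.5 j [ 0.41    0.4852 -0.3966  2.0215  0.2884  0.6866 -0.1284]
turn [0.0013 0.0002 0.0204] shift [ 0.2349 -0.0075  0.0033]
```

servo_tool:
  moves: [1,0.003,0,-0.002,0,0,0.002,1,0.006,0,0,0,0,0.003,1,0.008,-0.0005,0,0,0,0.003,1,0.008,-0.0005,0,0,0,0.003,1,0.008,-0.0005,0,0,0,0.003,1,0.008,-0.0005,0,0,0,0.003,1,0.008,-0.0005,0,0,0,0.003,1,0.006,0,0,0,0,0,1,0.003,0,0,0,0,0,1,0,0,0,0,0,0]

```text
clock: 53.9
tcp_pos: [0.4977, -0.0139, 0.0602]
tool_rot: [-2.196, -2.245, -0.0]
ft_force: [-0.5, 1.7, -5.9]
finger_gap: 0.0095
finger_force: 29.2
```

Run:
```python
from efit import *
st();p=robot.camera_params("wrist");im=robot.get_image("wrist");cv2.imwrite("pics/wO.png",im)
s=robot.state();f=s["tcp_pos"][:2];R_=R.from_rotvec(s["tool_rot"]).as_matrix();x=R_[:2,0];c=f+.0575*x
y=np.arctan2(x[1],x[0])-np.pi/2
print(c,y,"tray",efit([(im,p)],[c[0],c[1],y],.1,.16,.048,[[1,2,3]],rad=5))
pc=c+.024*x;print("cover",efit([(im,p)],[pc[0],pc[1],y],.05,.08,.110,[[0,1,2,3]],rad=5))
go([.490,.1624,.056],1.592)
```

```text
t53.90 [ 0.4977 -0.0139  0.0602] yaw1.5928 tilt [ 0.0004 -0.0002] F [-0.4691  1.7196 -5.8507] gap0.0095 ff29.2 j [ 0.3022  0.4715 -0.4032  2.0433  0.2866  0.6802 -0.2641]
[0.4964 0.0433] 0.021826677954968066 tray (array([0.4957, 0.0404, 0.022 ]), np.float64(0.667171162377053), 69)
cover (array([0.4955, 0.0675, 0.0288]), np.float64(0.7886575396146137), 52)
turn [-0.0002 -0.0005  0.0006] shift [ 0.1767 -0.0039  0.0042]
```

servo_tool:
  moves: [1,0,0,0.0011,0,0,0,1,0.003,0,0,0,0,0,1,0.006,-0.0003,0,0,0,0,1,0.008,-0.0005,0,0,0,0,1,0.008,-0.0005,0,0,0,0,1,0.008,-0.0005,0,0,0,0,1,0.008,-0.0005,0,0,0,0,1,0.006,-0.0003,0,0,0,0,1,0.003,0,0,0,0,0,1,0,0,0,0,0,0]

```text
clock: 54.95
tcp_pos: [0.4947, 0.0349, 0.0596]
tool_rot: [2.198, 2.243, 0.001]
ft_force: [1.3, -2.6, 2.8]
finger_gap: 0.0094
finger_force: 30.4
```

Run:
```python
from h import *
st();go([.490,.1624,.056],1.592)
```

```text
t54.95 [0.4947 0.0349 0.0596] yaw1.5914 tilt [-0.0005  0.0011] F [ 1.2646 -2.5874  2.7897] gap0.0094 ff30.4 j [ 0.2083  0.4704 -0.409   2.0489  0.2931  0.6764 -0.3707]
turn [ 0.0011  0.0005 -0.0006] shift [ 0.1276 -0.002   0.0036]
```

servo_tool:
  moves: [1,0.003,0,0,0,0,0,1,0.006,-0.0003,0,0,0,0,1,0.008,-0.0005,0,0,0,0,1,0.008,-0.0005,0,0,0,0,1,0.008,-0.0005,0,0,0,0,1,0.008,-0.0002,0,0,0,0,1,0.008,0,0,0,0,0,1,0.005,0,0,0,0,0,1,0.002,0,0,0,0,0,1,0,0,0,0,0,0]

```text
clock: 55.95
tcp_pos: [0.4908, 0.0919, 0.0591]
tool_rot: [-2.197, -2.245, -0.001]
ft_force: [0.2, 2.9, -4.0]
finger_gap: 0.0097
finger_force: 29.6
```

Run:
```python
from h import *
st();go([.490,.1624,.056],1.592)
```

```text
t55.95 [0.4908 0.0919 0.0591] yaw1.5926 tilt [ 0.0006 -0.0002] F [ 0.2019  2.8912 -3.9578] gap0.0097 ff29.6 j [ 0.1001  0.4777 -0.4167  2.04    0.2988  0.6815 -0.4874]
turn [-0.0002 -0.0006  0.0006] shift [0.0705 0.0007 0.0031]
```

servo_tool:
  moves: [1,0.003,0,0.0005,0,0,0,1,0.006,0,0,0,0,0,1,0.007,0,0.0005,0,0,0,1,0.007,0,0.0005,0,0,0,1,0.007,0,0.0003,0,0,0,1,0.006,0,0,0,0,0,1,0.003,0,0,0,0,0,1,0,0,0,0,0,0]

```text
clock: 56.75
tcp_pos: [0.4905, 0.1307, 0.0577]
tool_rot: [2.197, 2.245, 0.001]
ft_force: [-0.6, -3.7, 5.5]
finger_gap: 0.0095
finger_force: 31.1
```

Run:
```python
from h import *
st();go([.490,.1624,.056],1.592)
```

```text
t56.75 [0.4905 0.1307 0.0577] yaw1.5921 tilt [0.0001 0.0009] F [-0.5571 -3.6913  5.5331] gap0.0095 ff31.1 j [ 0.0239  0.4917 -0.4178  2.0213  0.3068  0.6876 -0.5678]
turn [ 0.0009 -0.0001  0.0001] shift [0.0317 0.0002 0.0017]
```

servo_tool:
  moves: [1,0.004,0,0,0,0,0,1,0.006,0,0,0,0,0,1,0.006,0,0,0,0,0,1,0.005,0,0,0,0,0,1,0.003,0,0,0,0,0,1,0.002,0,0,0,0,0,1,0,0,0,0,0,0]

```text
clock: 57.45
tcp_pos: [0.49, 0.1562, 0.0577]
tool_rot: [2.198, 2.244, 0.0]
ft_force: [-0.7, -5.1, 7.4]
finger_gap: 0.0099
finger_force: 31.3
```

servo_tool:
  moves: [1,0.002,0,0,0,0,0,1,0.001,0,0,0,0,0]

```text
clock: 57.65
tcp_pos: [0.4899, 0.1588, 0.0577]
tool_rot: [2.198, 2.243, -0.0]
ft_force: [-0.9, -9.0, 7.6]
finger_gap: 0.0094
finger_force: 31.4
```

servo_tool:
  moves: [1,0.002,0,0,0,0,0,1,0.001,0,0,0,0,0]

```text
clock: 57.85
tcp_pos: [0.4899, 0.1618, 0.0578]
tool_rot: [2.198, 2.243, -0.0]
ft_force: [-0.9, -9.5, 8.6]
finger_gap: 0.009
finger_force: 31.4
```

```bash
cat > tr.py <<'E'
from efit import *
st();p=robot.camera_params("wrist");im=robot.get_image("wrist");cv2.imwrite("pics/tr%.1f.png"%robot.state()["clock"],im)
s=robot.state();x=R.from_rotvec(s["tool_rot"]).as_matrix()[:2,0];y=np.arctan2(x[1],x[0])-np.pi/2
import sys
o=float(sys.argv[1]) if len(sys.argv)>1 else 0
for d in(.052,.058,.064):
    c=s["tcp_pos"][:2]+(d+o)*x
    r=efit([(im,p)],[c[0],c[1],y],.1,.16,.0465,[[1,2,3]],rad=5);pc=c+.024*x;q=efit([(im,p)],[pc[0],pc[1],y],.05,.08,.1085,[[0,1,2,3]],rad=5)
    print("tray",r[0],r[1:],(r[0][:2]-s["tcp_pos"][:2])@x,"cover",q[0],q[1:],(q[0][:2]-s["tcp_pos"][:2])@x)
E
python3 tr.py
```

```text
t57.85 [0.4899 0.1618 0.0578] yaw1.5913 tilt [-0.0007  0.0006] F [-0.8922 -9.4955  8.5778] gap0.0090 ff31.4 j [-0.0359  0.5037 -0.4188  2.0009  0.3118  0.6981 -0.6291]
tray [0.491  0.2135 0.0218] (np.float64(0.5416836492164447), 43) 0.05153418133022423 cover [0.488  0.2368 0.0275] (np.float64(0.8466142873149434), 48) 0.07487387486672246
tray [ 0.4912  0.26   -0.0118] (np.float64(0.4810242144028178), 25) 0.0980261294194126 cover [0.4878 0.2446 0.0271] (np.float64(0.7792616550049521), 68) 0.08275178006014776
tray [0.4905 0.2458 0.018 ] (np.float64(0.4311385260841574), 34) 0.08389126409886999 cover [0.4875 0.2535 0.0277] (np.float64(0.8188653552144012), 58) 0.0916435230725108
```

servo_tool:
  moves: [1,0.001,0,-0.0005,0,0,0,1,0.001,0,0,0,0,0,1,0,0,0,0,0,0]

```text
clock: 58.2
tcp_pos: [0.4893, 0.1645, 0.0578]
tool_rot: [-2.197, -2.245, -0.0]
ft_force: [1.5, -3.3, -2.6]
finger_gap: 0.0098
finger_force: 30.0
```

servo_tool:
  moves: [1,0.001,0,0,0,0,0,1,0.001,0,0,0,0,0,1,0,0,0,0,0,0]

```text
clock: 58.5
tcp_pos: [0.4892, 0.165, 0.0577]
tool_rot: [2.198, 2.243, -0.003]
ft_force: [-1.1, -11.3, 1.7]
finger_gap: 0.0099
finger_force: 30.6
```

servo_tool:
  moves: [1,0.001,0,0,0,0,0,1,0.001,0,0,0,0,0,1,0,0,0,0,0,0]

```text
clock: 58.8
tcp_pos: [0.4892, 0.1651, 0.0577]
tool_rot: [2.199, 2.241, -0.006]
ft_force: [-2.0, -23.6, 9.5]
finger_gap: 0.0097
finger_force: 31.6
```

servo_tool:
  moves: [1,-0.0015,0,0,0,0,0,0.5,0,0,0,0,0,0,0.5,0,0,0,0,0,0,0.5,0,0,0,0,0,0,0.5,0,0,-0.03,0,0,0,0.5,0,0,-0.03,0,0,0,0.5,0,0,-0.03,0,0,0,0.5,0,0,0,0,0,0,0.5,0,0,0,0,0,0]

```text
clock: 59.7
tcp_pos: [0.4895, 0.167, 0.1482]
tool_rot: [2.197, 2.245, 0.002]
ft_force: [0.3, 0.5, -1.1]
finger_gap: 0.0427
finger_force: 0.0
```

```bash
python3 tr.py; python3 knob.py
python3 - <<'E'
from knob import *
print(K(-.22)); k=K(-.22); go([k[0],k[1],.15],1.592)
E
```

```text
t59.70 [0.4895 0.167  0.1482] yaw1.5922 tilt [0.0003 0.0011] F [ 0.2674  0.5408 -1.136 ] gap0.0427 ff0.0 j [ 0.0129  0.3652 -0.4804  1.9457  0.2162  0.8794 -0.5577]
tray [0.4862 0.2227 0.0261] (np.float64(1.0292882011569084), 120) 0.05598204338776313 cover [0.4875 0.2384 0.0269] (np.float64(0.4884619092257926), 54) 0.07161964002595618
tray [0.4863 0.2227 0.0257] (np.float64(1.019986284431472), 118) 0.05597695903774777 cover [0.4872 0.2484 0.0266] (np.float64(0.6702439071458265), 105) 0.0816505603084984
tray [0.4859 0.2323 0.0193] (np.float64(1.1652169869466809), 81) 0.0655285607315351 cover [0.487  0.2561 0.0214] (np.float64(0.42696353730988557), 47) 0.08933220051678421
t59.75 [0.4891 0.1668 0.1474] yaw1.5922 tilt [ 0.     -0.0003] F [ 0.0884 -0.9917 -1.0978] gap0.0428 ff0.0 j [ 0.0127  0.3663 -0.4801  1.9463  0.2163  0.8793 -0.5577]
[(np.float64(14.935275080906148), np.float64(-0.23999999999999988)), (np.float64(15.393034825870647), np.float64(-0.2799999999999999)), (np.float64(15.428802588996763), np.float64(-0.21999999999999986)), (np.float64(15.580906148867314), np.float64(-0.2599999999999999))]
[np.float64(0.4208069788750186), np.float64(0.08890536525429911), 0]
turn [-0.0012  0.0002  0.0003] shift [-0.0764 -0.0697 -0.0029]
```

servo_tool:
  moves: [0.5,-0.0191,-0.0174,0,0,0,0,0.5,-0.0191,-0.0174,0,0,0,0,0.5,-0.0191,-0.0174,0,0,0,0,0.5,-0.0191,-0.0175,0,0,0,0,0.5,0,0,0.03,0,0,0,0.5,0,0,0,0,0,0]

```text
clock: 60.4
tcp_pos: [0.4192, 0.0881, 0.1154]
tool_rot: [-2.196, -2.242, 0.006]
ft_force: [0.0, 0.5, 1.0]
finger_gap: 0.0422
finger_force: 0.0
```

Run:
```python
from knob import *
st();k=K(-.22); go([k[0],k[1],.059],1.592)
```

```text
t60.40 [0.4192 0.0881 0.1154] yaw1.5915 tilt [-0.0004 -0.0048] F [0.0002 0.4604 1.0017] gap0.0422 ff0.0 j [ 0.1435  0.2709 -0.4721  2.1691  0.1794  0.7429 -0.4264]
turn [-0.0048  0.0004 -0.0005] shift [0.0007 0.0016 0.0564]
```

servo_tool:
  moves: [0.5,0.0007,0.0012,0.02,0,0,0,0.5,0,0,0.02,0,0,0,0.5,0,0,0.011,0,0,0,0.5,0,0,0.004,0,0,0,0.5,0,0,0,0,0,0,1,0,0,0,0,0,0,1,0,0,0,0,0,0,1,0,0,0,0,0,0,1,0,0,0,0,0,0,1,0,0,0,0,0,0]
  newtons: 20

```text
clock: 61.4
tcp_pos: [0.4228, 0.0895, 0.0635]
tool_rot: [2.198, 2.244, 0.001]
ft_force: [-2.2, -1.3, 9.3]
finger_gap: 0.0135
finger_force: 20.6
```

Run:
```python
from knob import *
st();s=robot.state();Rc=R.from_rotvec(s["tool_rot"]).as_matrix();print(K(-.22))
P=[np.array(K(t)) for t in np.linspace(-.22,1.58,15)]
for a,b in zip(P[:-1],P[1:]):print((Rc.T@(b-a)))
```

```text
t61.40 [0.4228 0.0895 0.0635] yaw1.5918 tilt [-0.0001  0.0009] F [-2.2338 -1.2768  9.2642] gap0.0135 ff20.6 j [ 0.0966  0.3748 -0.4306  2.1951  0.2669  0.6194 -0.5053]
[np.float64(0.4208069788750186), np.float64(0.08890536525429911), 0]
[-0.0008  0.0051  0.    ]
[-0.0001  0.0051  0.    ]
[0.0005 0.0051 0.    ]
[0.0012 0.005  0.    ]
[0.0018 0.0048 0.    ]
[0.0024 0.0045 0.    ]
[0.003  0.0042 0.    ]
[0.0035 0.0038 0.    ]
[0.0039 0.0033 0.    ]
[0.0043 0.0028 0.    ]
[0.0046 0.0022 0.    ]
[0.0049 0.0016 0.    ]
[0.0051 0.0009 0.    ]
[ 0.0051  0.0003 -0.    ]
```

servo_tool:
  moves: [1,-0.0008,0.0051,0,0,0,0,1,-0.0001,0.0051,0,0,0,0,1,0.0005,0.0051,0,0,0,0,1,0.0012,0.005,0,0,0,0,1,0.0018,0.0048,0,0,0,0,1,0.0024,0.0045,0,0,0,0,1,0.003,0.0042,0,0,0,0,1,0,0,0,0,0,0]

```text
clock: 62.2
tcp_pos: [0.456, 0.0984, 0.063]
tool_rot: [-2.197, -2.245, 0.001]
ft_force: [-1.7, 0.3, -0.0]
finger_gap: 0.0134
finger_force: 20.4
```

servo_tool:
  moves: [1,0.0035,0.0038,0,0,0,0,1,0.0039,0.0033,0,0,0,0,1,0.0043,0.0028,0,0,0,0,1,0.0046,0.0022,0,0,0,0,1,0,0,0,0,0,0]

```text
clock: 62.7
tcp_pos: [0.4671, 0.1151, 0.0628]
tool_rot: [-2.197, -2.245, 0.002]
ft_force: [-5.3, 0.8, -0.0]
finger_gap: 0.0126
finger_force: 20.6
```

servo_tool:
  moves: [1,0.0049,0.0016,0,0,0,0,1,0.0051,0.0009,0,0,0,0,1,0,0,0,0,0,0]

```text
clock: 63.0
tcp_pos: [0.469, 0.1252, 0.0627]
tool_rot: [-2.196, -2.245, 0.003]
ft_force: [-7.3, 1.5, 1.6]
finger_gap: 0.0132
finger_force: 20.7
```

Run:
```python
from knob import *
st();print(K(1.4),K(1.57))
```

```text
t63.00 [0.469  0.1252 0.0627] yaw1.5926 tilt [-0.0004 -0.0019] F [-7.2518  1.5486  1.5931] gap0.0132 ff20.7 j [ 0.0279  0.4523 -0.4187  2.0702  0.2876  0.6758 -0.5581]
[np.float64(0.468266605235685), np.float64(0.12214648581049094), 0] [np.float64(0.4687063819863278), np.float64(0.128924047488484), 0]
```

servo_tool:
  moves: [1,0.002,-0.0006,0,0,0,0,1,0.002,-0.0004,0,0,0,0,1,0.001,0,0,0,0,0,1,0,0,0,0,0,0]

```text
clock: 63.4
tcp_pos: [0.4689, 0.1295, 0.0628]
tool_rot: [2.198, 2.244, -0.001]
ft_force: [-1.2, -6.3, -1.4]
finger_gap: 0.0132
finger_force: 20.4
```

servo_tool:
  moves: [1,0.001,0,0,0,0,0,1,0.001,0,0,0,0,0,1,0,0,0,0,0,0]

```text
clock: 63.7
tcp_pos: [0.469, 0.1299, 0.0628]
tool_rot: [2.199, 2.242, -0.003]
ft_force: [-0.3, -14.6, 1.0]
finger_gap: 0.0132
finger_force: 20.7
```

servo_tool:
  moves: [1,-0.0012,0,0,0,0,0,0.7,0,0,0,0,0,0,0.7,0,0,0,0,0,0,0.7,0,0,0,0,0,0,0.7,0,0,-0.03,0,0,0,0.7,0,0,-0.03,0,0,0,0.7,0,0,-0.03,0,0,0,0.7,0,0,0,0,0,0]

```text
clock: 64.5
tcp_pos: [0.4707, 0.1316, 0.1563]
tool_rot: [2.195, 2.243, 0.007]
ft_force: [0.1, -0.4, -0.5]
finger_gap: 0.0259
finger_force: 0.0
```

servo_tool:
  moves: [0.7,-0.02,0,-0.01,0,0,0,0.7,-0.02,0,-0.01,0,0,0,0.7,0,0,0,0,0,0,0.7,0,0,0,0,0,0]

```text
clock: 64.9
tcp_pos: [0.4698, 0.0908, 0.1726]
tool_rot: [-2.198, -2.244, -0.0]
ft_force: [0.0, -0.6, -0.7]
finger_gap: 0.0254
finger_force: 0.0
```

```bash
python3 knob.py
python3 - <<'E'
from efit import *
p=robot.camera_params("wrist");im=robot.get_image("wrist")
print("tray",efit([(im,p)],[.4865,.2215,.023],.1,.16,.0465,[[1,2,3]],rad=4))
print("cover",efit([(im,p)],[.486,.2455,.023],.05,.08,.1085,[[0,1,2,3]],rad=4))
print("cover",efit([(im,p)],[.487,.2475,.023],.05,.08,.1085,[[0,1,2,3]],rad=4))
E
```

```text
t64.90 [0.4698 0.0908 0.1726] yaw1.5915 tilt [0.0001 0.0001] F [ 0.0155 -0.6363 -0.6863] gap0.0254 ff0.0 j [ 0.1583  0.2593 -0.4712  2.0143  0.149   0.9005 -0.3716]
[(np.float64(41.31422924901186), np.float64(-0.2799999999999999)), (np.float64(41.31673306772908), np.float64(-0.2599999999999999)), (np.float64(41.33062880324544), np.float64(-0.23999999999999988)), (np.float64(41.396341463414636), np.float64(-0.29999999999999993))]
tray (array([0.4858, 0.1805, 0.0189]), np.float64(1.2685488255921153), 66)
cover (array([0.4871, 0.2483, 0.0202]), np.float64(0.3695107823669979), 84)
cover (array([0.4871, 0.2483, 0.0206]), np.float64(0.37162679559402895), 84)
```

```bash
sed -i 's/r.sort();print(r\[:4\])/r=[x for x in r if x[1]>.6];r.sort();print(r[:4])/' knob.py; python3 knob.py
python3 - <<'E'
from efit import *
p=robot.camera_params("wrist");im=robot.get_image("wrist")
for y in(.2185,.2205,.2225):print("tray",efit([(im,p)],[.4865,y,.021],.1,.16,.0465,[[1,2,3]],rad=3))
E
```

```text
t65.00 [0.4696 0.0914 0.1724] yaw1.5928 tilt [ 0.0003 -0.0006] F [-0.1804  0.8942 -1.5384] gap0.0255 ff0.0 j [ 0.1573  0.2599 -0.4716  2.0143  0.1489  0.9006 -0.3715]
[(np.float64(62.99577167019027), np.float64(0.740000000000001)), (np.float64(63.02777777777778), np.float64(0.760000000000001)), (np.float64(63.1025641025641), np.float64(0.700000000000001)), (np.float64(63.44583333333333), np.float64(0.720000000000001))]
tray (array([0.4869, 0.1711, 0.0377]), np.float64(1.4089920014901156), 61)
tray (array([0.4875, 0.1367, 0.0255]), np.float64(1.0105473818484656), 53)
tray (array([0.487 , 0.1707, 0.0487]), np.float64(1.392024088134308), 56)
```

Run:
```python
from knob import *
p=robot.camera_params("wrist");im=robot.get_image("wrist");g=cv2.cvtColor(im,6)
for th in(1.2,1.3,1.4,1.5,1.57):
    k=np.array(K(th));u0=proj(p,k+[0,0,.05],True);u=proj(p,k+[0,0,.0875],True);print(th,u0,u)
u=proj(p,np.array(K(1.57))+[0,0,.07],True).astype(int)
w=g[u[1]-30:u[1]+30:3,u[0]-40:u[0]+40:3];print(u)
for r in w:print(' '.join('%3d'%v for v in r))
```

```text
1.2 [322.2778 168.6499] [321.88   178.8995]
1.3 [323.7189 164.4248] [323.5416 174.0528]
1.4 [324.7288 160.0559] [324.7076 169.0319]
1.5 [325.2926 155.5866] [325.3597 163.8864]
1.57 [325.4164 152.4226] [325.5033 160.2384]
[325 156]
210 213 172 248 248 248 248 248 248 248 248 247 248 248 248 245  77  70  30  27  11  32  59  53  47  41  69
213 207 169 248 247 248 248 248 248 248 247 247 247 248 247 246  76  65  28  25  21  27  47  43  37  44  65
214 203 167 248 248 248 248 248 248 248 248 248 247 247 248 248 234 235 233 232 232 230 234 217 208 236 234
206 200 196 235 238 237 236 235 236 236 235 237 235 234 234 232 235 239 238 237 239 239 240 237 231 228 218
120 159 213 206 195 197 203 206 207 202 193 193 207 206 200 196 199 205 212 212 210 206 203 200 198 206 205
 63 141 163 166 161 159 161 163 165 164 163 165 147 112 119 175 202 208 213 210 208 204 206 210 205 204 204
111 242 248 247 248 248 248 248 248 248 248 242  54  11  14  85 200 201 205 210 212 208 210 213 211 211 210
120 163 248 248 248 248 247 248 248 248 243 101   7  14  11   7 169 206 213 216 209 204 207 217 218 213 211
120 1
[... 590 characters left out ...]
 190 240 242 242 242 242 242 242 242 242 242 243 242
 77  95 233 234 233 233 233 233 234 240 240 241 241 241 241 241 241 241 242 242 241 242 242 242 242 242 242
 76  77  77  78  72  72  73  76  72  70  74  74  72  73  75  73  72  74  75  78  76  73  72  72  72  71  72
 62  64  77  76  77  75  75  75  76  74  80  78  77  79  81  78  76  77  76  79  77  75  75  75  75  73  74
 39  46  77  76  83  80  76  79  81  80  80  80  77  76  77  76  80  76  73  77  77  78  78  76  73  73  73
 41  41  70  75  76  77  73  78  82  82  78  80  80  77  73  76  77  78  75  76  81  83  80  77  75  73  73
 40  39  67  77  78  76  75  75  74  76  74  74  75  74  72  75  74  74  76  74  79  84  82  79  75  72  73
```

```bash
python3 -c "
from h import *
print(robot.job_done())"
```

```text
the job is handed in; nothing more can be done
None
```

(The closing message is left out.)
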